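Load the burn-test carrier in cooling-rack order

ROBOT

A 6-joint arm with a two-finger parallel gripper is mounted at the origin on a cart in front of the work surface, level with it; the furniture and walls round the work are solid. World frame = base frame: x ahead of the robot, y to its left, z up, the work surface at z = 0. Lengths are in m, angles in rad, forces in N, time in s.
With the tool pointing down it reaches from about 0.4 to 0.825 m from the base axis. Payload 7 kg.
Tool frame: the origin (TCP) lies midway between the tips of the shut fingers; the grasp point (between the pads) lies 19 mm behind it; x points along the fingers, y is the direction in which the jaws open and shut, and the axes are right-handed (so a half turn about x gives the same grasp; the last joint's range is limited). The gripper opens to 85 mm and grips with 20 to 120 N. Pads are 22 mm wide; open, the fingers measure 114 mm over their backs; the gripper's body (76 mm by 85 mm) begins 54 mm behind the grasp point. The pads swing forward as they close: fully open they stand 13 mm farther back than shut.
Start: joints at [1.399, 0.359, 0.012, 0, -1.224, -0.288], TCP at [0.3, 0.605, 0.231] pointing down, gripper open.
Joint ranges: [-3.07, 3.07], [-1.43, 2.12], [-1.02, 1.25], [-3.03, 1.67], [-3.05, -0], [-3.03, 3.03]. Speed limits (rad/s): [2.39, 2.39, 3.01, 3.14, 3.14, 3.14].

INTERFACE

Orientations are given as a rotation vector (axis times angle).
In Python, from cell import * gives the robot as it stands.
- The arm moves only by the tool play_rows, never from a script. Its argument "rows" is a list of rows, each an object of numbers: "fingers": the gripper command: -1 is shut, 1 is fully open, values between are in proportion; "dx", "dy", "dz": the shift along the tool's x, y, z in mm; "ax", "ay", "az": the turn, a rotation vector about the tool's x, y, z in rad. A call has 1 to 10 rows; each row shifts and turns the commanded pose from where the row before left it, along the tool's axes as they then stand; what a row does not reach is not made up. A row lasts 1/8 s, in which the tool goes at most 62.5 mm and 10.7 degrees, less where a joint would pass 70% of its speed; a pose out of reach is approached as far as the arm can. A call with a gripper value outside its range is refused whole. The fingers move at their own pace and stop on an object; the grip force is fixed at half the most. Time passes only in rows, so rows that do not move let the fingers close. It gives the time, the measured TCP pose, the force and the opening at its end, in the units of the state.
- sense(): the state, without advancing time (a new reading comes with each control period).
- snapshot(name): name is "side" or "top" or "wrist"; returns (picture, depth): 384x512x3 uint8, red, green, blue; 384x512 float32, m along the optical axis (not along the pixel's ray), 0 where there is no reading.
- get_calibration(name): a dict with "fovy" (degrees; the focal length in pixels is half the picture's height over the tangent of half this angle, whatever the lens; pixels are square), "cx", "cy" (the principal point, pixels), "cam_to_world" (4x4, takes a point from camera to world coordinates). Camera axes: x right, y up, looking along -z (the intrinsics and any distortion apply to the point x, -y, -z); pixel columns grow to the right and rows downward; lengths in m; the calibration is good to about 2 mm. A picture is of the moment at which its call begins: read the wrist's pose just before it. get_calibration takes no time and is no camera call; for the wrist camera it gives the pose at the moment of the call.
- close_job(): hands the job in, once; it reports no verdict.
The state is a dict: "time": time; "joint_positions": joint angles; "qvel": joint speeds; "joint_torque": joint torques, N m; "tcp_pos": TCP position; "eef_rot": TCP orientation; "ft_force": force on the tool from outside, world axes, zero at the start; "torque": the same for the moment, N m; "gripper_width": opening from 0.0 (shut) to 1.0 (fully open).
Only numpy, scipy, OpenCV 4.12 (cv2) and the standard library are available. Lean on these libraries where they do the work, as an engineer would, in place of code of your own. Each camera call takes 0.05 s, during which the arm holds its last target.

TASK

The four test candles on the slatted cooling rack have set: move them into the compartment carrier for the burn test, one to a compartment, standing upright on its floor. The test log goes by place, so keep them in the same order from left to right as they stand on the cooling rack now, and do not tip any candle over on the way.

Things in the scene. Friction and masses are not known exactly. Their poses are not given: they have to be found in the camera images.
- tall_center (a point): Loose tall slim square candle, 44 x 44 x 197 mm (wax to 187 mm, soft wick above; hold it 15 to 27 mm below the top of the wax: deeper, the gripper body meets it). The point is on its axis, 98.5 mm above its underside; z points up. Its x and y axes are square to its flat sides, for the grasp.
- square_center (a point): Loose shorter square candle, 45 x 46 x 123 mm (wax to 114 mm, soft wick above; hold it 15 to 27 mm below the top of the wax). The point is on its axis, 61.5 mm above its underside; z points up. Its x and y axes are square to its flat sides, for the grasp.
- banded_center (a point): Loose stout round candle with level bands, 64 mm across, 84 mm high with its wick (wax to 65 mm; hold it about 45 mm up). The point is on its axis, 42.0 mm above its underside; z points up. Round: its yaw is of no meaning.
- glass_center (a point): Loose low clear round glass filled with wax, 66 mm across, 66 mm high; hold it about 45 mm up. The point is on its axis, 33.0 mm above its underside; z points up. Round: its yaw is of no meaning.
- cooling_rack: Fixed dark slatted rack, 102 x 390 mm, slat tops 20 mm up; nearer or farther than the carrier. Origin: middle of underside; x away from the robot, y along the row to the left (yaw within 0.15). Discs at y = +142.5, +47.5, -47.5, -142.5 mm, a candle upright on each in any order (underside 23 mm above the table), square ones within 0.2 rad of the rack's axes.
- carrier: Fixed plywood carrier, 102 x 400 mm. Origin: middle of underside; axes as the rack's. Four compartments, centres at x = 0, y = +142.5, +47.5, -47.5, -142.5 mm, each 90 (x) by 89 (y) mm; floor 8 mm above the table. Front and back lips 18 mm high, cross walls 34, end grips 60: so hold candles front and back (fingers closing along x), above 20 mm from the underside.
- disc_tall: Fixed steel disc, 82 mm across, 3 mm thick, on the cooling rack, on which the tall square candle stands at the start; all four discs look alike. It stays where it is and marks the place this candle came from. Origin: centre of its underside.
- disc_square: Fixed steel disc, 82 mm across, 3 mm thick, on the cooling rack, on which the shorter square candle stands at the start; all four discs look alike. It stays where it is and marks the place this candle came from. Origin: centre of its underside.
- disc_banded: Fixed steel disc, 82 mm across, 3 mm thick, on the cooling rack, on which the round banded candle stands at the start; all four discs look alike. It stays where it is and marks the place this candle came from. Origin: centre of its underside.
- disc_glass: Fixed steel disc, 82 mm across, 3 mm thick, on the cooling rack, on which the glass candle stands at the start; all four discs look alike. It stays where it is and marks the place this candle came from. Origin: centre of its underside.
Mind the look-alikes: they are no part of the job. What is shaped like the part that bears tall_center but pink is not meant. Leave any red look-alike of the part that bears glass_center alone.

How it is judged:
By the outcome, as a careful person would: the job done as asked, in the order asked, and still so for the second after the job is handed in, with the robot touching nothing.
It also fails if it takes over 99 s, if anything falls off the work surface, if the arm or the gripper's body presses on something with over 40 N, if the wrist force passes 120 N, or if a joint passes its speed limit or range.

## Working session

There is one attempt and no reset: what is moved stays moved. The work goes in short steps, Python scripts to look and compute and a tool call to move; the robot and the scene stay as the last step left them, time stands still between calls to the robot, and variables do not carry over. Pictures are saved under pics/ and viewed, and the job is handed in when it is done.

Besides the shell and the picture viewer there is one more tool, called after "Call:" by a JSON object that holds its "name" and its "arguments", one argument or row to a line. play_rows: Moves the arm, as the interface text tells. Its arguments: {"type":"object","properties":{"rows":{"type":"array"}},"required":["rows"]}

```bash
ls; mkdir -p pics; python3 - <<'E'
from cell import *
import cv2,numpy as np
s=sense();print(s)
for n in("side","top","wrist"):
    c=get_calibration(n);print(n,c)
    p,d=snapshot(n);cv2.imwrite(f"pics/{n}0.png",p[:,:,::-1]);np.savez(f"{n}0.npz",p=p,d=d)
E
```

```text
pics
{'time': 0.0, 'joint_positions': array([ 1.39908826e+00,  3.59396914e-01,  1.10788794e-02, -3.13954216e-04,
       -1.22410099e+00, -2.88084158e-01]), 'qvel': array([ 3.40983851e-05,  3.27421227e-04,  1.04400092e-03,  6.15562459e-04,
        4.34092492e-04, -2.02748827e-03]), 'joint_torque': array([ 1.14934719e-04, -5.83321059e+01,  2.93410581e+01,  6.93652153e+00,
       -6.05410678e-03,  1.03668660e-05]), 'tcp_pos': array([0.29937339, 0.60445859, 0.23037243]), 'eef_rot': array([-1.96619378,  0.46196712,  1.96659834]), 'ft_force': array([ 0.11682805, -0.24740555, -0.31361036]), 'torque': array([ 0.02483437, -0.01611789, -0.02493606]), 'gripper_width': 0.9996322971950863}
side {'fovy': 49.62976822963915, 'cx': 258.62619986137264, 'cy': 193.19577349630342, 'cam_to_world': array([[-0.94768086,  0.20385958, -0.24564661,  0.39277224],
       [-0.3189649 , -0.57400621,  0.7541739 ,  0.66752726],
       [ 0.01274289,  0.79306881,  0.60899875,  0.6267718 ],
       [ 0.        ,  0.        ,  0.        ,  1.        ]])}
top {'fovy': 51.09611632053886, 'cx': 259.0476489667945, 'cy': 196.07978776645828, 'cam_to_world': array([[-0.02728813,  0.99820723, -0.05326994,  0.54560679],
       [-0.99961701, -0.02700368,  0.00605234,  0.01494709],
       [ 0.00460301,  0.0534147 ,  0.99856181,  1.07817556],
       [ 0.        ,  0.        ,  0.        ,  1.        ]])}
wrist {'fovy': 64.98732324607481, 'cx': 259.59684978861566, 'cy': 194.16805728988842, 'cam_to_world': array([[-0.44393499,  0.86417144,  0.23691653,  0.35813068],
       [-0.89605713, -0.42867556, -0.11540748,  0.57448669],
       [ 0.00182847, -0.26352416,  0.96465106,  0.37310493],
       [ 0.        ,  0.        ,  0.        ,  1.        ]])}
```

View pics/top0.png

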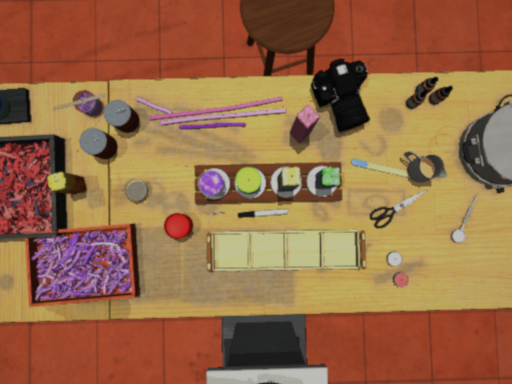

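View pics/side0.png

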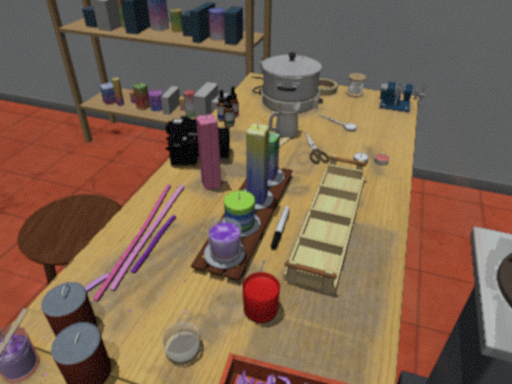

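View pics/wrist0.png

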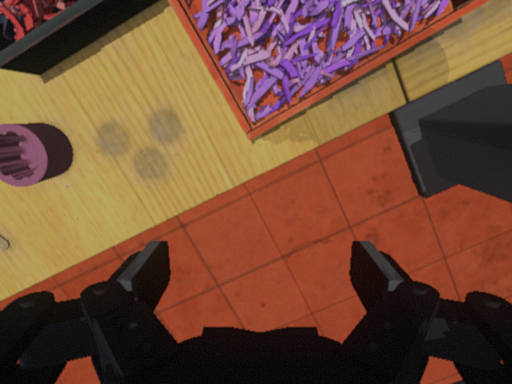

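```bash
cat > h.py <<'E'
import numpy as np,cv2
from cell import *
def cal(n):
    c=get_calibration(n);f=192/np.tan(np.radians(c["fovy"]/2));return f,c["cx"],c["cy"],np.array(c["cam_to_world"])
def cloud(c,d):
    f,cx,cy,T=c
    v,u=np.mgrid[:384,:512]
    P=np.stack([(u-cx)/f*d,-(v-cy)/f*d,-d],-1)
    return P@T[:3,:3].T+T[:3,3]
def ray(c,uv,z):
    f,cx,cy,T=c
    uv=np.atleast_2d(uv).astype(float)
    r=np.stack([(uv[:,0]-cx)/f,-(uv[:,1]-cy)/f,-np.ones(len(uv))],-1)@T[:3,:3].T
    return T[:3,3]+r*((z-T[2,3])/r[:,2])[:,None]
def proj(c,P):
    f,cx,cy,T=c
    q=(np.atleast_2d(P)-T[:3,3])@T[:3,:3]
    return np.stack([cx+f*q[:,0]/-q[:,2],cy-f*q[:,1]/-q[:,2]],-1)
E
python3 - <<'E'
from h import *
for n in("top","side"):
    z=np.load(n+"0.npz");p,d=z["p"],z["d"];X=cloud(cal(n),d)
    np.save(n+"X.npy",X)
    print(n,(d==0).mean())
    # table heights
    if n=="top":
        for uv in[(300,215),(160,170),(400,290),(180,190),(248,182),(289,172),(325,172),(212,183),(287,250),(232,250),(340,250)]:
            print(uv,X[uv[1]-1:uv[1]+2,uv[0]-1:uv[0]+2].reshape(-1,3).mean(0).round(4))
        c=p[120:300,160:400,::-1];cv2.imwrite("pics/topc.png",cv2.resize(c,None,fx=3.3,fy=3.3,interpolation=cv2.INTER_CUBIC))
        h=np.clip(X[120:300,160:400,2],0,.25)/.25*255
        cv2.imwrite("pics/toph.png",cv2.resize(cv2.applyColorMap(h.astype(np.uint8),cv2.COLORMAP_JET),None,fx=3.3,fy=3.3,interpolation=cv2.INTER_NEAREST))
E
```

```text
top 0.003941853841145833
(300, 215) [ 0.5493 -0.1001 -0.0011]
(160, 170) [ 6.807e-01  2.734e-01 -5.000e-04]
(400, 290) [ 0.3427 -0.3599 -0.0012]
(180, 190) [ 0.6253  0.2205 -0.0009]
(248, 182) [0.6341 0.0353 0.0877]
(289, 172) [ 0.6427 -0.0569  0.2083]
(325, 172) [ 0.6489 -0.1484  0.1324]
(212, 183) [0.6351 0.1257 0.0754]
(287, 250) [ 0.4583 -0.0612  0.0155]
(232, 250) [0.4616 0.084  0.0073]
(340, 250) [ 0.4537 -0.2025  0.0068]
side 0.004262288411458333
```

View pics/topc.png

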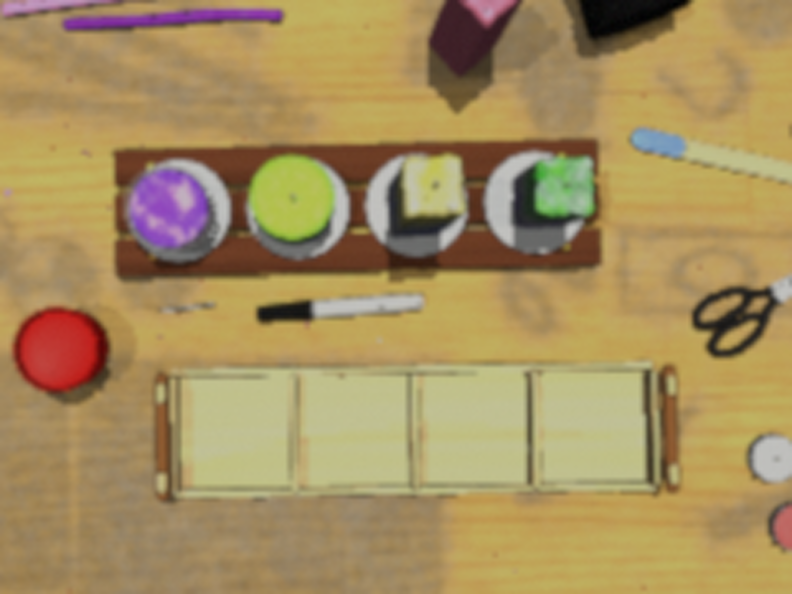

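View pics/toph.png

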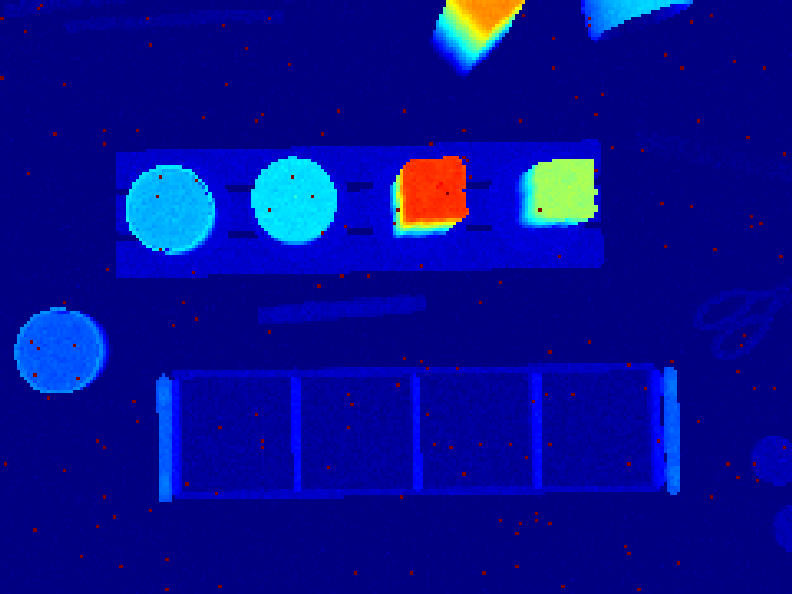

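```bash
python3 - <<'E'
from h import *
X=np.load("topX.npy")
x,y,z=X[...,0],X[...,1],X[...,2]
def comp(m,roi):
    m=(m&(x>roi[0])&(x<roi[1])&(y>roi[2])&(y<roi[3])).astype(np.uint8)
    m=cv2.medianBlur(m,3)
    n,l,s,c=cv2.connectedComponentsWithStats(m);k=1+s[1:,4].argmax();return l==k
# finer XY: use ray at mean height for each px
top=cal("top")
def rect(name,mask,zz):
    v,u=np.nonzero(mask);P=ray(top,np.stack([u,v],1),zz)[:,:2]*1000
    r=cv2.minAreaRect(P.astype(np.float32));print(name,"z",np.median(z[mask]).round(4),"c",np.round(r[0],1),"size+px",np.round(r[1],1),"ang",round(r[2],2),"mean",P.mean(0).round(1),"eqdiam",round(2*np.sqrt(len(P)/np.pi)*(1.078-zz)/top[0]*1000,1))
rect("tall",comp(abs(z-.210)<.01,(.55,.75,-.12,0)),.210)
rect("sq",comp(abs(z-.137)<.008,(.55,.75,-.22,-.1)),.137)
rect("band",comp(abs(z-.088)<.008,(.55,.75,-.02,.08)),.088)
rect("glass",comp((z>.06)&(z<.1),(.55,.75,.08,.19)),.089)
rk=(z>.012)&(z<.028)&(x>.52)&(x<.72)&(y>-.26)&(y<.24)
big=(z>.012)&(x>.53)&(x<.72)&(y>-.26)&(y<.24)
v,u=np.nonzero(cv2.medianBlur(rk.astype(np.uint8),5))
P=ray(top,np.stack([u,v],1),.02)[:,:2]*1000
r=cv2.minAreaRect(P.astype(np.float32));print("rack",r,P.min(0),P.max(0))
ca=(z>.012)&(z<.08)&(x>.35)&(x<.53)&(y>-.28)&(y<.18)
ca=cv2.medianBlur(ca.astype(np.uint8),3)
for nm,lo,hi in(("end",.05,.075),("cross",.026,.042),("lip",.013,.024)):
    m=(z>lo)&(z<hi)&(x>.35)&(x<.53)&(y>-.28)&(y<.18)
    n,l,s,c=cv2.connectedComponentsWithStats(m.astype(np.uint8))
    for i in range(1,n):
        if s[i,4]>25:
            v,u=np.nonzero(l==i);zz={"end":.06,"cross":.034,"lip":.018}[nm];P=ray(top,np.stack([u,v],1),zz)[:,:2]*1000
            r=cv2.minAreaRect(P.astype(np.float32));print(nm,s[i,4],np.round(r[0],1),np.round(r[1],1),round(r[2],2),np.median(z[l==i]).round(4))
E
```

```text
tall z 0.207 c [632.7 -61.4] size+px [40.1 39.9] ang 2.87 mean [632.6 -61.5] eqdiam 44.7
sq z 0.1334 c [ 637.4 -161.3] size+px [42.5 40.2] ang 88.46 mean [ 637.2 -161.5] eqdiam 46.3
band z 0.0871 c [639.   33.9] size+px [61.4 61.3] ang 43.52 mean [639.3  33.8] eqdiam 63.6
glass z 0.0768 c [634.  126.7] size+px [64.2 64.5] ang 88.7 mean [634.1 126.9] eqdiam 66.3
rack ((619.0072021484375, -16.763763427734375), (388.4635009765625, 137.4349822998047), 89.78119659423828) [ 550.52237491 -211.05735318] [688.36962795 177.56629213]
end 146 [ 456.7 -249.7] [10.1 95.4] 87.66 0.0539
end 152 [462.5 138.6] [10.1 95.2] 88.8 0.0542
cross 81 [458.7 -57.2] [ 5.2 90. ] 88.24 0.0328
cross 94 [ 457.4 -150.4] [ 5.2 87.5] 87.96 0.0323
cross 105 [ 456.1 -245.8] [ 9.1 90.1] 89.88 0.0326
cross 71 [460.1 131.5] [ 5.2 87.3] 88.79 0.0331
cross 92 [460.   38.4] [ 5.2 87.4] 88.52 0.0322
lip 380 [488.6 -57.3] [384.3  44.6] 89.97 0.0168
lip 359 [432.4 -57. ] [ 52.3 382.4] 0.02 0.0168
```

```bash
python3 - <<'E'
from h import *
from scipy.spatial.transform import Rotation as R
X=np.load("sideX.npy");x,y,z=X[...,0],X[...,1],X[...,2]
side=cal("side")
for nm,c,h in(("tall",(.633,-.061),.21),("sq",(.637,-.161),.137),("band",(.639,.034),.088),("glass",(.634,.127),.077)):
    m=(abs(z-h)<.006)&(np.hypot(x-c[0],y-c[1])<.05)
    m=cv2.medianBlur(m.astype(np.uint8),3)>0
    v,u=np.nonzero(m);P=ray(side,np.stack([u,v],1),h)[:,:2]*1000
    r=cv2.minAreaRect(P.astype(np.float32));print(nm,len(P),np.median(z[m]),np.round(r[0],1),np.round(r[1],1),round(r[2],2),(P.min(0)+P.max(0))/2)
s=sense();print(R.from_rotvec(s["eef_rot"]).as_matrix().round(3))
# discs in top picture: bright grey
zt=np.load("top0.npz");X=np.load("topX.npy");
hsv=cv2.cvtColor(zt["p"],cv2.COLOR_RGB2HSV)
E
```

```text
tall 199 0.2082883747197497 [632.2 -51.9] [39.6 45.5] 4.09 [631.95299209 -51.65793214]
sq 87 0.13469454282845034 [ 624.1 -152.8] [23.7 46.7] 17.47 [ 628.28970837 -151.66108178]
band 532 0.08837307442623737 [639.8  39.4] [62.4 70. ] 22.38 [640.74433089  39.25602159]
glass 634 0.07725982637470996 [637.  129.9] [60.8 74.3] 24.12 [636.59457456 130.8017386 ]
[[-0.    -0.444 -0.896]
 [-0.001 -0.896  0.444]
 [-1.     0.001 -0.   ]]
```

```bash
python3 - <<'E'
from h import *
top=cal("top");side=cal("side")
def uv(a):return [(160+a[0]/3.3,120+a[1]/3.3)]
# discs boundary estimates in crop: left,right,top,bottom
for n,b in(("tall",(365,468,153,257)),("sq",(484,590,151,255)),("band",(247,350,153,259)),("glass",(127,231,158,262))):
    print(n,(ray(top,uv(((b[0]+b[1])/2,(b[2]+b[3])/2)),.023)*1000).round(1),(b[1]-b[0])/3.3*1.055/top[0]*1000)
print("rack corners",[(ray(top,uv(a),.02)[0]*1000).round(1) for a in((115,150),(598,140),(600,265),(118,278))])
Xt=np.load("topX.npy");Xs=np.load("sideX.npy")
# compare carrier end grips & walls in the two clouds, and pink/camera
for nm,X in(("top",Xt),("side",Xs)):
    x,y,z=X[...,0],X[...,1],X[...,2]
    for h,t,roi in((.208,.003,(.55,.7,-.12,0)),(.135,.003,(.55,.7,-.22,-.1)),(.087,.003,(.55,.7,-.02,.09)),(.056,.004,(.38,.53,-.27,-.22)),(.056,.004,(.38,.53,.11,.17)),(.033,.004,(.42,.5,-.09,-.03)),(.033,.004,(.42,.5,.01,.07))):
        m=(abs(z-h)<t)&(x>roi[0])&(x<roi[1])&(y>roi[2])&(y<roi[3])
        P=X[m]*1000
        print(nm,h,m.sum(),np.percentile(P[:,0],[3,97]).round(1),np.percentile(P[:,1],[3,97]).round(1),P.mean(0).round(1))
p=np.load("side0.npz")["p"];cv2.imwrite("pics/sidec.png",cv2.resize(p[100:300,180:400,::-1],None,fx=3,fy=3,interpolation=cv2.INTER_CUBIC))
E
```

```text
tall [[636.8 -64.   23. ]] 81.97991227145191
sq [[ 635.8 -160.4   23. ]] 84.36767670654274
band [[638.5  30.2  23. ]] 81.97991227145191
glass [[637.9 125.6  23. ]] 82.77583374981552
rack corners [array([687.8, 176.2,  20. ]), array([ 685.5, -211.8,   20. ]), array([ 585. , -209.5,   20. ]), array([585. , 175.7,  20. ])]
top 0.208 267 [614.6 651.4] [-80.3 -43.9] [632.6 -61.9 207.5]
top 0.135 222 [617.9 657.4] [-180.9 -143.1] [ 637.8 -161.7  134.1]
top 0.087 465 [611.7 666.3] [ 5.8 62.2] [639.4  34.   87. ]
top 0.056 107 [411.2 501.1] [-256.2 -247.9] [ 456.3 -251.9   55. ]
top 0.056 117 [417.9 504.8] [134.  142.7] [461.2 138.6  55. ]
top 0.033 70 [421.5 495.9] [-59.3 -53.8] [456.7 -56.4  33. ]
top 0.033 79 [424.  497.6] [35.  41.3] [463.3  38.   32.6]
side 0.208 189 [615.7 651.9] [-74.4 -39.2] [633.3 -55.3 208.2]
side 0.135 76 [619.2 638.7] [-176.9 -139.6] [ 628.4 -159.1  134.8]
side 0.087 466 [611.8 667.7] [ 9.5 67. ] [640.   38.9  88.1]
side 0.056 109 [411.7 501.9] [-251.8 -243.1] [ 456.8 -247.3   55.3]
side 0.056 242 [417.6 507. ] [138.2 147.9] [462.3 143.9  55.4]
side 0.033 115 [422.4 497.8] [-57.  -48.8] [460.  -52.3  32.6]
side 0.033 136 [423.7 496.9] [38.6 45.3] [459.4  42.5  32.7]
```

View pics/sidec.png

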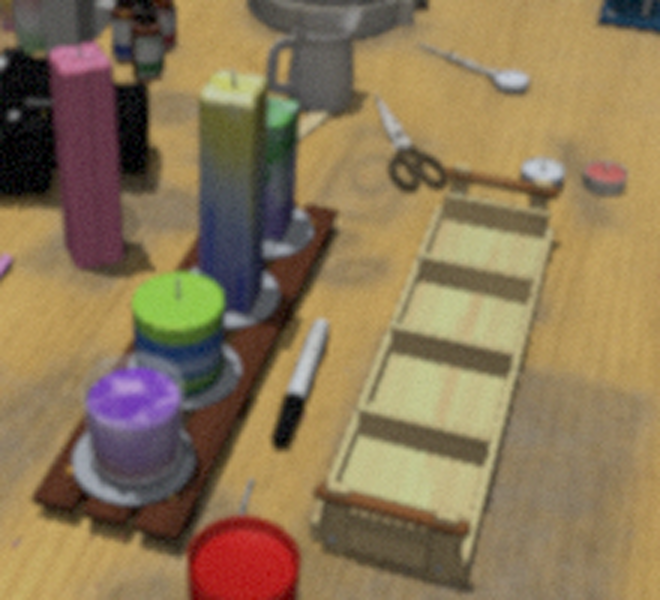

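Call:
{"name": "play_rows", "arguments": {
  "rows": [
    {"fingers":1,"dx":-45,"dy":0,"dz":0,"ax":-0.1,"ay":0,"az":0}
  ]
}}

```text
time: 0.28
tcp_pos: [0.2987, 0.603, 0.2723]
eef_rot: [-2.028, 0.376, 2.031]
ft_force: [0.2, 1.5, 0.7]
gripper_width: 1.001
```

```bash
cat > d.py <<'E'
from h import *
import sys
from scipy.spatial.transform import Rotation as R
def st():
    s=sense();M=R.from_rotvec(s["eef_rot"]).as_matrix();p=s["tcp_pos"]*1000
    print("t",round(s["time"],2),"p",p.round(1),"yaw",np.degrees(np.arctan2(M[1,1],M[0,1])).round(2),"tilt xaxis",M[:,0].round(3),"F",s["ft_force"].round(1),"w",round(s["gripper_width"],3),"j",s["joint_positions"].round(3));return s,M,p
if __name__=="__main__":
    s,M,p=st()
    if len(sys.argv)>3:
        g=np.array(list(map(float,sys.argv[1:4])));print("tool delta mm",(M.T@(g-p)).round(1))
        if len(sys.argv)>4:
            a=np.radians(float(sys.argv[4]));
            G=np.stack([[0,0,-1],[np.cos(a),np.sin(a),0],[np.sin(a),-np.cos(a),0]],1)
            print("turn",R.from_matrix(M.T@G).as_rotvec().round(3)); print("tool delta after turn",(G.T@(g-p)).round(1))
E
python3 d.py 634 129 280 -12
```

```text
t 0.28 p [298.7 603.  272.3] yaw -110.53 tilt xaxis [-0.003 -0.008 -1.   ] F [0.2 1.5 0.7] w 1.001 j [ 1.399e+00  3.400e-01  7.800e-02 -1.000e-03 -1.317e+00 -1.860e-01]
tool delta mm [  -4.8  326.3 -480.2]
turn [-1.72   0.007 -0.006]
tool delta after turn [ -7.7 426.5 393.9]
```

Call:
{"name": "play_rows", "arguments": {
  "rows": [
    {"fingers":1,"dx":-2,"dy":33,"dz":-48,"ax":0,"ay":0,"az":0},
    {"fingers":1,"dx":0,"dy":33,"dz":-48,"ax":0,"ay":0,"az":0},
    {"fingers":1,"dx":0,"dy":33,"dz":-48,"ax":0,"ay":0,"az":0},
    {"fingers":1,"dx":0,"dy":33,"dz":-48,"ax":0,"ay":0,"az":0},
    {"fingers":1,"dx":0,"dy":33,"dz":-48,"ax":0,"ay":0,"az":0},
    {"fingers":1,"dx":0,"dy":33,"dz":-48,"ax":0,"ay":0,"az":0},
    {"fingers":1,"dx":0,"dy":33,"dz":-48,"ax":0,"ay":0,"az":0},
    {"fingers":1,"dx":0,"dy":33,"dz":-48,"ax":0,"ay":0,"az":0},
    {"fingers":1,"dx":0,"dy":33,"dz":-48,"ax":0,"ay":0,"az":0},
    {"fingers":1,"dx":0,"dy":29,"dz":-48,"ax":0,"ay":0,"az":0}
  ]
}}

```text
time: 1.52
tcp_pos: [0.6348, 0.129, 0.2782]
eef_rot: [-2.025, 0.368, 2.025]
ft_force: [-0.6, 2.2, -0.5]
gripper_width: 0.997
```

Call:
{"name": "play_rows", "arguments": {
  "rows": [
    {"fingers":1,"dx":0,"dy":0,"dz":0,"ax":-0.172,"ay":0,"az":0},
    {"fingers":1,"dx":0,"dy":0,"dz":0,"ax":-0.172,"ay":0,"az":0},
    {"fingers":1,"dx":0,"dy":0,"dz":0,"ax":-0.172,"ay":0,"az":0},
    {"fingers":1,"dx":0,"dy":0,"dz":0,"ax":-0.172,"ay":0,"az":0},
    {"fingers":1,"dx":0,"dy":0,"dz":0,"ax":-0.172,"ay":0,"az":0},
    {"fingers":1,"dx":0,"dy":0,"dz":0,"ax":-0.172,"ay":0,"az":0},
    {"fingers":1,"dx":0,"dy":0,"dz":0,"ax":-0.172,"ay":0,"az":0},
    {"fingers":1,"dx":0,"dy":0,"dz":0,"ax":-0.172,"ay":0,"az":0},
    {"fingers":1,"dx":0,"dy":0,"dz":0,"ax":-0.172,"ay":0,"az":0},
    {"fingers":1,"dx":0,"dy":0,"dz":0,"ax":-0.172,"ay":0,"az":0}
  ]
}}

```text
time: 2.78
tcp_pos: [0.6338, 0.1307, 0.2779]
eef_rot: [1.358, 1.105, -1.359]
ft_force: [-0.1, -0.3, -0.0]
gripper_width: 1.001
```

```bash
python3 d.py 634.5 129 120 -12; python3 - <<'E'
from h import *
c=cal("wrist");p,d=snapshot("wrist");cv2.imwrite("pics/w1.png",p[:,:,::-1]);X=cloud(c,d);np.savez("w1.npz",p=p,d=d,X=X)
for n,q in(("glass",(.6345,.129,.089)),("band",(.6395,.0362,.107)),("tall",(.6327,-.059,.21))):print(n,proj(c,q))
E
```

```text
t 2.77 p [633.8 130.7 277.9] yaw -11.74 tilt xaxis [-0.001 -0.    -1.   ] F [-0.1 -0.3 -0. ] w 1.001 j [ 0.504  0.289  0.018 -0.    -1.3    2.433]
tool delta mm [157.9   1.1   1.5]
turn [0.004 0.    0.001]
tool delta after turn [157.9   1.    1.5]
glass [[261.48371034 174.06668411]]
band [[282.28818809 254.59643044]]
tall [[302.63655486 403.82582436]]
```

View pics/w1.png

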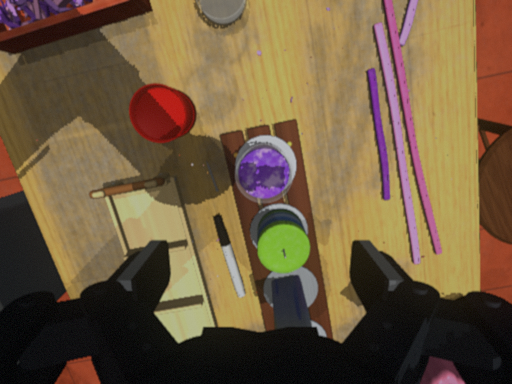

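```bash
python3 - <<'E'
from h import *
z_=np.load("w1.npz");X=z_["X"];x,y,z=X[...,0],X[...,1],X[...,2]
for n,h0,h1,roi in(("glass",.06,.1,(.57,.7,.08,.19)),("band",.08,.096,(.57,.7,-.02,.085))):
    m=(z>h0)&(z<h1)&(x>roi[0])&(x<roi[1])&(y>roi[2])&(y<roi[3]);m=cv2.medianBlur(m.astype(np.uint8),5)
    cs,_=cv2.findContours(m,cv2.RETR_EXTERNAL,cv2.CHAIN_APPROX_NONE);c=max(cs,key=cv2.contourArea)
    P=X[m>0]*1000
    print(n,cv2.minEnclosingCircle(P[:,:2].astype(np.float32)),np.median(P,0),(np.percentile(P,2,axis=0)+np.percentile(P,98,axis=0))/2)
E
```

```text
glass ((638.4964599609375, 144.8604278564453), 50.85799789428711) [636.64005517 126.6080215   77.57684495] [636.44276216 127.66536231  81.60613559]
band ((642.1788330078125, 98.25022888183594), 96.91960144042969) [641.58514699  35.78444221  88.36641174] [641.4024841   34.99054943  86.60448847]
```

Call:
{"name": "play_rows", "arguments": {
  "rows": [
    {"fingers":1,"dx":50,"dy":2.4,"dz":2.1,"ax":0,"ay":0,"az":0},
    {"fingers":1,"dx":50,"dy":0,"dz":0,"ax":0,"ay":0,"az":0},
    {"fingers":1,"dx":50,"dy":0,"dz":0,"ax":0,"ay":0,"az":0},
    {"fingers":1,"dx":40,"dy":0,"dz":0,"ax":0,"ay":0,"az":0},
    {"fingers":1,"dx":25,"dy":0,"dz":0,"ax":0,"ay":0,"az":0},
    {"fingers":1,"dx":20,"dy":0,"dz":0,"ax":0,"ay":0,"az":0},
    {"fingers":1,"dx":0,"dy":0,"dz":0,"ax":0,"ay":0,"az":0}
  ]
}}

```text
time: 3.7
tcp_pos: [0.6347, 0.1276, 0.0414]
eef_rot: [1.361, 1.102, -1.368]
ft_force: [0.6, -0.2, 1.9]
gripper_width: 1.001
```

```bash
python3 d.py 635.7 128.2 43; python3 - <<'E'
from h import *
p,d=snapshot("side");cv2.imwrite("pics/s2.png",cv2.resize(p[60:320,100:400,::-1],None,fx=2.2,fy=2.2))
E
```

```text
t 3.7 p [634.7 127.6  41.4] yaw -12.2 tilt xaxis [-0.003 -0.002 -1.   ] F [ 0.6 -0.2  1.9] w 1.001 j [ 0.499  0.486 -0.265 -0.    -0.824  2.43 ]
tool delta mm [-1.6  0.9 -0.8]
```

View pics/s2.png

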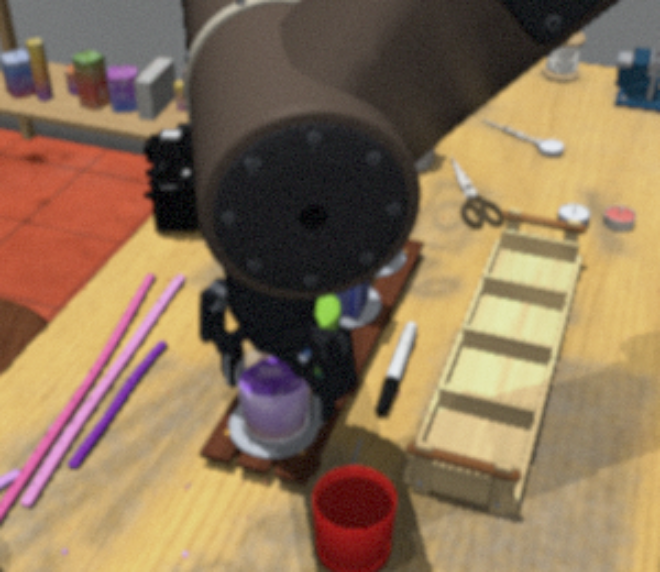

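Call:
{"name": "play_rows", "arguments": {
  "rows": [
    {"fingers":-1,"dx":0,"dy":1,"dz":0,"ax":0,"ay":0,"az":0},
    {"fingers":-1,"dx":0,"dy":0,"dz":0,"ax":0,"ay":0,"az":0},
    {"fingers":-1,"dx":0,"dy":0,"dz":0,"ax":0,"ay":0,"az":0},
    {"fingers":-1,"dx":0,"dy":0,"dz":0,"ax":0,"ay":0,"az":0},
    {"fingers":-1,"dx":0,"dy":0,"dz":0,"ax":0,"ay":0,"az":0},
    {"fingers":-1,"dx":0,"dy":0,"dz":0,"ax":0,"ay":0,"az":0}
  ]
}}

```text
time: 4.5
tcp_pos: [0.6379, 0.1283, 0.0449]
eef_rot: [1.365, 1.101, -1.36]
ft_force: [-0.1, -0.5, 5.5]
gripper_width: 0.752
```

Call:
{"name": "play_rows", "arguments": {
  "rows": [
    {"fingers":-1,"dx":-15,"dy":0,"dz":0,"ax":0,"ay":0,"az":0},
    {"fingers":-1,"dx":-35,"dy":0,"dz":0,"ax":0,"ay":0,"az":0},
    {"fingers":-1,"dx":-40,"dy":0,"dz":0,"ax":0,"ay":0,"az":0},
    {"fingers":-1,"dx":0,"dy":0,"dz":0,"ax":0,"ay":0,"az":0}
  ]
}}

```text
time: 5.0
tcp_pos: [0.639, 0.1288, 0.138]
eef_rot: [1.368, 1.1, -1.356]
ft_force: [-0.7, 0.4, -2.2]
gripper_width: 0.752
```

```bash
python3 d.py 460 88 131; python3 - <<'E'
import numpy as np
# carrier compartments: top-based centre + 2.2 y
c=np.array([459.2,-55.3]);a=-0.0115
for y in(142.5,47.5,-47.5,-142.5):print((c+y*np.array([-np.sin(a),np.cos(a)])).round(1))
E
```

```text
t 5.0 p [639.  128.8 138. ] yaw -12.05 tilt xaxis [ 0.007  0.003 -1.   ] F [-0.7  0.4 -2.2] w 0.752 j [ 4.980e-01  3.860e-01 -1.710e-01  1.000e-03 -1.007e+00  2.433e+00]
tool delta mm [   5.8 -166.5   77.3]
[460.8  87.2]
[459.7  -7.8]
[ 458.7 -102.8]
[ 457.6 -197.8]
```

Call:
{"name": "play_rows", "arguments": {
  "rows": [
    {"fingers":-1,"dx":0,"dy":-35,"dz":16,"ax":0,"ay":0,"az":0},
    {"fingers":-1,"dx":0,"dy":-50,"dz":23,"ax":0,"ay":0,"az":0},
    {"fingers":-1,"dx":0,"dy":-50,"dz":23,"ax":0,"ay":0,"az":0},
    {"fingers":-1,"dx":0,"dy":-31,"dz":16,"ax":0,"ay":0,"az":0},
    {"fingers":-1,"dx":0,"dy":0,"dz":0,"ax":0,"ay":0,"az":0},
    {"fingers":-1,"dx":0,"dy":0,"dz":0,"ax":0,"ay":0,"az":0}
  ]
}}

```text
time: 5.75
tcp_pos: [0.4587, 0.0867, 0.1337]
eef_rot: [1.363, 1.102, -1.362]
ft_force: [0.4, 0.9, -1.5]
gripper_width: 0.75
```

```bash
python3 d.py 460.8 87.2 31 ; python3 - <<'E'
from h import *
p,d=snapshot("top");cv2.imwrite("pics/t3.png",cv2.resize(p[100:320,140:400,::-1],None,fx=3,fy=3,interpolation=cv2.INTER_CUBIC))
p,d=snapshot("side");cv2.imwrite("pics/s3.png",cv2.resize(p[60:320,100:400,::-1],None,fx=2.2,fy=2.2))
E
```

```text
t 5.75 p [458.7  86.7 133.7] yaw -12.05 tilt xaxis [ 0.001  0.    -1.   ] F [ 0.4  0.9 -1.5] w 0.75 j [ 0.61   0.106 -0.57   0.    -0.894  2.321]
tool delta mm [102.7   1.8  -0.9]
```

View pics/s3.png

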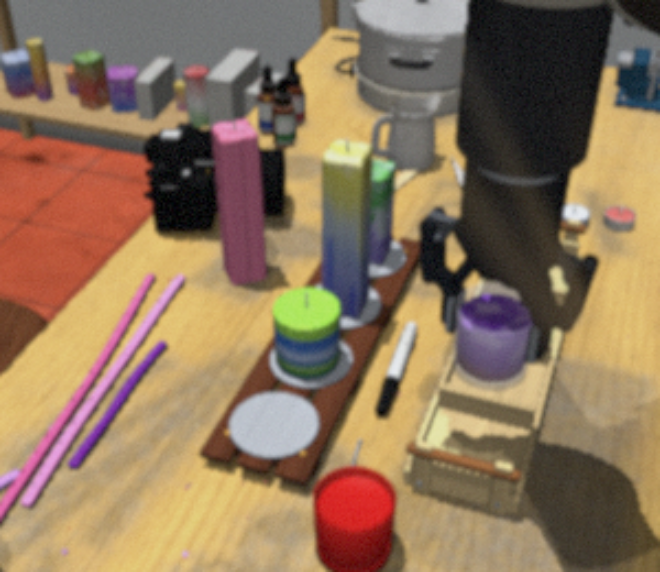

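Call:
{"name": "play_rows", "arguments": {
  "rows": [
    {"fingers":-1,"dx":40,"dy":1.8,"dz":-0.9,"ax":0,"ay":0,"az":0},
    {"fingers":-1,"dx":32,"dy":0,"dz":0,"ax":0,"ay":0,"az":0},
    {"fingers":-1,"dx":16,"dy":0,"dz":0,"ax":0,"ay":0,"az":0},
    {"fingers":-1,"dx":10,"dy":0,"dz":0,"ax":0,"ay":0,"az":0},
    {"fingers":-1,"dx":0,"dy":0,"dz":0,"ax":0,"ay":0,"az":0},
    {"fingers":-1,"dx":0,"dy":0,"dz":0,"ax":0,"ay":0,"az":0}
  ]
}}

```text
time: 6.6
tcp_pos: [0.4608, 0.0872, 0.0358]
eef_rot: [1.363, 1.102, -1.362]
ft_force: [-0.0, -0.4, -1.3]
gripper_width: 0.748
```

```bash
python3 d.py 460.8 87.2 31 ; python3 - <<'E'
from h import *
p,d=snapshot("side");cv2.imwrite("pics/s4.png",cv2.resize(p[120:320,220:400,::-1],None,fx=3,fy=3))
E
```

```text
t 6.6 p [460.8  87.2  35.8] yaw -12.06 tilt xaxis [ 0.001  0.    -1.   ] F [-0.  -0.4 -1.3] w 0.748 j [ 0.608  0.254 -0.678  0.    -0.638  2.322]
tool delta mm [ 4.8 -0.  -0. ]
```

View pics/s4.png

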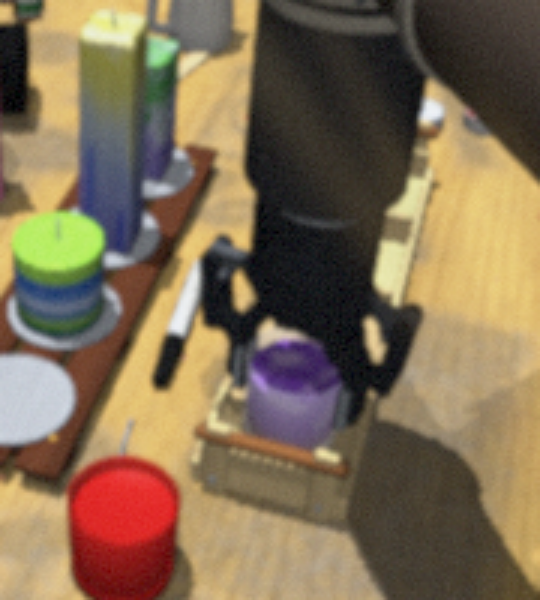

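Call:
{"name": "play_rows", "arguments": {
  "rows": [
    {"fingers":-1,"dx":3,"dy":0,"dz":0,"ax":0,"ay":0,"az":0},
    {"fingers":-1,"dx":0,"dy":0,"dz":0,"ax":0,"ay":0,"az":0}
  ]
}}

```text
time: 6.9
tcp_pos: [0.4602, 0.0869, 0.0324]
eef_rot: [1.363, 1.102, -1.362]
ft_force: [0.0, 0.4, -1.5]
gripper_width: 0.748
```

Call:
{"name": "play_rows", "arguments": {
  "rows": [
    {"fingers":-1,"dx":2,"dy":0,"dz":0,"ax":0,"ay":0,"az":0},
    {"fingers":-1,"dx":0,"dy":0,"dz":0,"ax":0,"ay":0,"az":0}
  ]
}}

```text
time: 7.15
tcp_pos: [0.4602, 0.0869, 0.0302]
eef_rot: [1.362, 1.102, -1.363]
ft_force: [-0.4, -0.4, -2.5]
gripper_width: 0.747
```

Call:
{"name": "play_rows", "arguments": {
  "rows": [
    {"fingers":-1,"dx":2,"dy":0,"dz":0,"ax":0,"ay":0,"az":0},
    {"fingers":-1,"dx":0,"dy":0,"dz":0,"ax":0,"ay":0,"az":0}
  ]
}}

```text
time: 7.4
tcp_pos: [0.4604, 0.0869, 0.0297]
eef_rot: [1.362, 1.102, -1.362]
ft_force: [-6.5, -1.0, 20.9]
gripper_width: 0.747
```

Call:
{"name": "play_rows", "arguments": {
  "rows": [
    {"fingers":-1,"dx":-1.3,"dy":0,"dz":0,"ax":0,"ay":0,"az":0},
    {"fingers":1,"dx":0,"dy":0,"dz":0,"ax":0,"ay":0,"az":0},
    {"fingers":1,"dx":0,"dy":0,"dz":0,"ax":0,"ay":0,"az":0},
    {"fingers":1,"dx":0,"dy":0,"dz":0,"ax":0,"ay":0,"az":0},
    {"fingers":1,"dx":0,"dy":0,"dz":0,"ax":0,"ay":0,"az":0},
    {"fingers":1,"dx":-20,"dy":0,"dz":0,"ax":0,"ay":0,"az":0},
    {"fingers":1,"dx":-50,"dy":0,"dz":0,"ax":0,"ay":0,"az":0},
    {"fingers":1,"dx":-50,"dy":0,"dz":0,"ax":0,"ay":0,"az":0},
    {"fingers":1,"dx":-30,"dy":0,"dz":0,"ax":0,"ay":0,"az":0}
  ]
}}

```text
time: 8.52
tcp_pos: [0.4609, 0.0872, 0.1822]
eef_rot: [1.365, 1.102, -1.36]
ft_force: [0.7, 0.5, -0.8]
gripper_width: 1.0
```

```bash
python3 d.py 641 36 180; python3 - <<'E'
from h import *
p,d=snapshot("wrist");cv2.imwrite("pics/w5.png",p[:,:,::-1])
E
```

```text
t 8.53 p [460.9  87.2 182.2] yaw -12.05 tilt xaxis [ 0.003  0.001 -1.   ] F [ 0.7  0.5 -0.8] w 1.0 j [ 0.609  0.054 -0.5    0.    -1.013  2.322]
tool delta mm [  2.6 186.8  12.5]
```

View pics/w5.png

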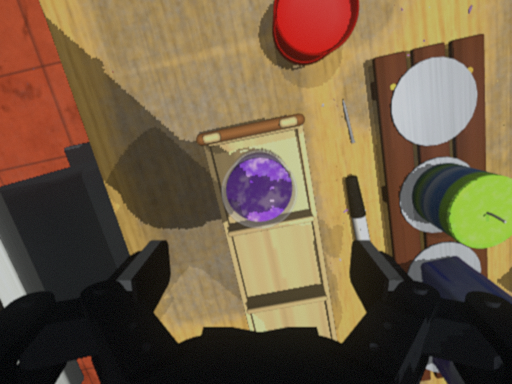

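Call:
{"name": "play_rows", "arguments": {
  "rows": [
    {"fingers":1,"dx":0,"dy":40,"dz":2.5,"ax":0,"ay":0,"az":0},
    {"fingers":1,"dx":0,"dy":50,"dz":4,"ax":0,"ay":0,"az":0},
    {"fingers":1,"dx":0,"dy":50,"dz":4,"ax":0,"ay":0,"az":0},
    {"fingers":1,"dx":0,"dy":46,"dz":2,"ax":0,"ay":0,"az":0},
    {"fingers":1,"dx":0,"dy":0,"dz":0,"ax":0,"ay":0,"az":0},
    {"fingers":1,"dx":0,"dy":0,"dz":0,"ax":0,"ay":0,"az":0}
  ]
}}

```text
time: 9.32
tcp_pos: [0.639, 0.0356, 0.1786]
eef_rot: [1.362, 1.103, -1.365]
ft_force: [-0.4, -0.1, 0.3]
gripper_width: 1.0
```

```bash
python3 d.py 641 36 43; python3 - <<'E'
from h import *
c=cal("wrist");p,d=snapshot("wrist");cv2.imwrite("pics/w6.png",p[:,:,::-1])
X=cloud(c,d);x,y,z=X[...,0],X[...,1],X[...,2]
m=(z>.08)&(z<.096)&(x>.59)&(x<.69)&(y>-.01)&(y<.08);m=cv2.medianBlur(m.astype(np.uint8),5)
P=X[m>0]*1000;print((np.percentile(P,2,axis=0)+np.percentile(P,98,axis=0))/2,np.percentile(P,98,axis=0)-np.percentile(P,2,axis=0))
E
```

```text
t 9.32 p [639.   35.6 178.6] yaw -12.1 tilt xaxis [-0.002 -0.    -1.   ] F [-0.4 -0.1  0.3] w 1.0 j [ 0.36   0.339 -0.141 -0.    -1.092  2.571]
tool delta mm [135.6   2.1  -1. ]
[641.62159303  34.51215402  88.22138684] [56.49490845 58.50534771  3.89617183]
```

View pics/w6.png

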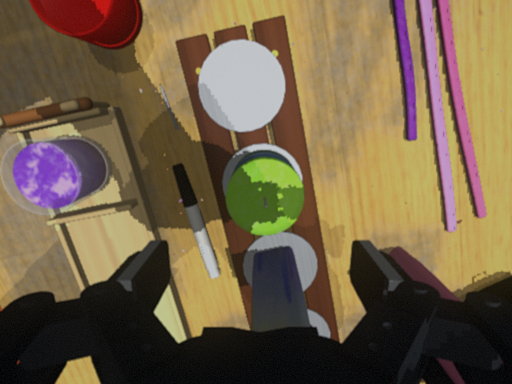

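Call:
{"name": "play_rows", "arguments": {
  "rows": [
    {"fingers":1,"dx":45,"dy":2.1,"dz":-0.5,"ax":0,"ay":0,"az":0},
    {"fingers":1,"dx":45,"dy":0,"dz":0,"ax":0,"ay":0,"az":0},
    {"fingers":1,"dx":27,"dy":0,"dz":0,"ax":0,"ay":0,"az":0},
    {"fingers":1,"dx":17,"dy":0,"dz":0,"ax":0,"ay":0,"az":0},
    {"fingers":1,"dx":0,"dy":0,"dz":0,"ax":0,"ay":0,"az":0}
  ]
}}

```text
time: 10.0
tcp_pos: [0.6409, 0.036, 0.0452]
eef_rot: [1.361, 1.103, -1.363]
ft_force: [0.4, -0.0, 0.9]
gripper_width: 0.997
```

Call:
{"name": "play_rows", "arguments": {
  "rows": [
    {"fingers":-1,"dx":0,"dy":0,"dz":0,"ax":0,"ay":0,"az":0},
    {"fingers":-1,"dx":0,"dy":0,"dz":0,"ax":0,"ay":0,"az":0},
    {"fingers":-1,"dx":0,"dy":0,"dz":0,"ax":0,"ay":0,"az":0},
    {"fingers":-1,"dx":0,"dy":0,"dz":0,"ax":0,"ay":0,"az":0},
    {"fingers":-1,"dx":0,"dy":0,"dz":0,"ax":0,"ay":0,"az":0}
  ]
}}

```text
time: 10.62
tcp_pos: [0.6428, 0.0362, 0.0477]
eef_rot: [1.365, 1.101, -1.36]
ft_force: [-0.9, 0.6, 5.7]
gripper_width: 0.722
```

Call:
{"name": "play_rows", "arguments": {
  "rows": [
    {"fingers":-1,"dx":-15,"dy":0,"dz":0,"ax":0,"ay":0,"az":0},
    {"fingers":-1,"dx":-35,"dy":0,"dz":0,"ax":0,"ay":0,"az":0},
    {"fingers":-1,"dx":-40,"dy":0,"dz":0,"ax":0,"ay":0,"az":0},
    {"fingers":-1,"dx":0,"dy":0,"dz":0,"ax":0,"ay":0,"az":0}
  ]
}}

```text
time: 11.12
tcp_pos: [0.644, 0.0363, 0.1406]
eef_rot: [1.368, 1.099, -1.356]
ft_force: [0.3, 0.3, -2.2]
gripper_width: 0.728
```

```bash
python3 d.py 459.7 -7.8 131
```

```text
t 11.12 p [644.   36.3 140.6] yaw -12.04 tilt xaxis [ 0.007  0.002 -1.   ] F [ 0.3  0.3 -2.2] w 0.728 j [ 3.590e-01  3.730e-01 -1.840e-01  1.000e-03 -1.006e+00  2.572e+00]
tool delta mm [   8.2 -171.1   81.6]
```

Call:
{"name": "play_rows", "arguments": {
  "rows": [
    {"fingers":-1,"dx":0,"dy":-35,"dz":10,"ax":0,"ay":0,"az":0},
    {"fingers":-1,"dx":0,"dy":-50,"dz":25,"ax":0,"ay":0,"az":0},
    {"fingers":-1,"dx":0,"dy":-50,"dz":27,"ax":0,"ay":0,"az":0},
    {"fingers":-1,"dx":0,"dy":-35,"dz":19,"ax":0,"ay":0,"az":0},
    {"fingers":-1,"dx":0,"dy":0,"dz":0,"ax":0,"ay":0,"az":0},
    {"fingers":-1,"dx":0,"dy":0,"dz":0,"ax":0,"ay":0,"az":0}
  ]
}}

```text
time: 11.88
tcp_pos: [0.459, -0.0076, 0.1362]
eef_rot: [1.364, 1.102, -1.361]
ft_force: [0.2, -0.4, -2.3]
gripper_width: 0.724
```

```bash
python3 d.py 459.7 -7.8 37;python3 - <<'E'
from h import *
p,d=snapshot("side");cv2.imwrite("pics/s7.png",cv2.resize(p[100:320,180:400,::-1],None,fx=2.5,fy=2.5))
E
```

```text
t 11.88 p [459.   -7.6 136.2] yaw -12.06 tilt xaxis [ 0.001  0.    -1.   ] F [ 0.2 -0.4 -2.3] w 0.724 j [ 0.414  0.089 -0.582  0.    -0.898  2.517]
tool delta mm [99.2  0.6  0.1]
```

View pics/s7.png

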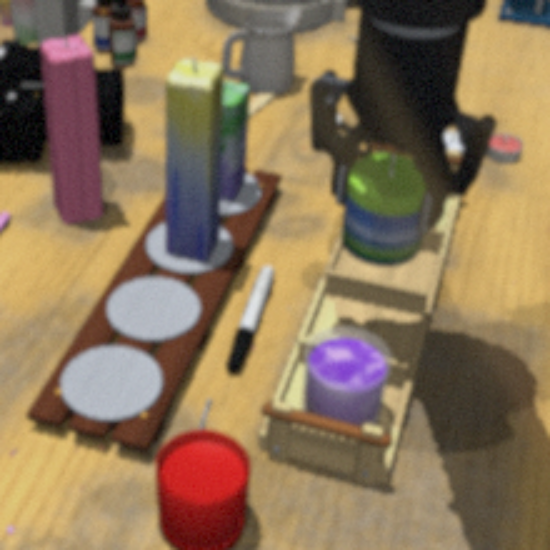

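Call:
{"name": "play_rows", "arguments": {
  "rows": [
    {"fingers":-1,"dx":40,"dy":0.6,"dz":0,"ax":0,"ay":0,"az":0},
    {"fingers":-1,"dx":32,"dy":0,"dz":0,"ax":0,"ay":0,"az":0},
    {"fingers":-1,"dx":17,"dy":0,"dz":0,"ax":0,"ay":0,"az":0},
    {"fingers":-1,"dx":10,"dy":0,"dz":0,"ax":0,"ay":0,"az":0},
    {"fingers":-1,"dx":0,"dy":0,"dz":0,"ax":0,"ay":0,"az":0},
    {"fingers":-1,"dx":0,"dy":0,"dz":0,"ax":0,"ay":0,"az":0}
  ]
}}

```text
time: 12.68
tcp_pos: [0.4598, -0.0077, 0.0371]
eef_rot: [1.363, 1.102, -1.362]
ft_force: [-0.1, -0.2, -1.0]
gripper_width: 0.724
```

Call:
{"name": "play_rows", "arguments": {
  "rows": [
    {"fingers":-1,"dx":2,"dy":0,"dz":0,"ax":0,"ay":0,"az":0},
    {"fingers":-1,"dx":0,"dy":0,"dz":0,"ax":0,"ay":0,"az":0}
  ]
}}

```text
time: 12.92
tcp_pos: [0.4593, -0.0079, 0.035]
eef_rot: [1.363, 1.102, -1.362]
ft_force: [-0.2, 0.7, -1.5]
gripper_width: 0.73
```

Call:
{"name": "play_rows", "arguments": {
  "rows": [
    {"fingers":-1,"dx":2,"dy":0,"dz":0,"ax":0,"ay":0,"az":0},
    {"fingers":-1,"dx":0,"dy":0,"dz":0,"ax":0,"ay":0,"az":0}
  ]
}}

```text
time: 13.18
tcp_pos: [0.4591, -0.0079, 0.0326]
eef_rot: [1.363, 1.102, -1.362]
ft_force: [1.5, 0.1, -1.4]
gripper_width: 0.724
```

Call:
{"name": "play_rows", "arguments": {
  "rows": [
    {"fingers":-1,"dx":1.5,"dy":0,"dz":0,"ax":0,"ay":0,"az":0},
    {"fingers":-1,"dx":0,"dy":0,"dz":0,"ax":0,"ay":0,"az":0}
  ]
}}

```text
time: 13.42
tcp_pos: [0.4592, -0.008, 0.0325]
eef_rot: [1.362, 1.102, -1.362]
ft_force: [-7.4, 1.2, 22.5]
gripper_width: 0.726
```

Call:
{"name": "play_rows", "arguments": {
  "rows": [
    {"fingers":-1,"dx":-1.3,"dy":0,"dz":0,"ax":0,"ay":0,"az":0},
    {"fingers":1,"dx":0,"dy":0,"dz":0,"ax":0,"ay":0,"az":0},
    {"fingers":1,"dx":0,"dy":0,"dz":0,"ax":0,"ay":0,"az":0},
    {"fingers":1,"dx":0,"dy":0,"dz":0,"ax":0,"ay":0,"az":0},
    {"fingers":1,"dx":0,"dy":0,"dz":0,"ax":0,"ay":0,"az":0},
    {"fingers":1,"dx":-20,"dy":0,"dz":0,"ax":0,"ay":0,"az":0},
    {"fingers":1,"dx":-50,"dy":0,"dz":0,"ax":0,"ay":0,"az":0},
    {"fingers":1,"dx":-50,"dy":0,"dz":0,"ax":0,"ay":0,"az":0},
    {"fingers":1,"dx":-50,"dy":0,"dz":0,"ax":0,"ay":0,"az":0},
    {"fingers":1,"dx":-20,"dy":0,"dz":0,"ax":0.15,"ay":0,"az":0}
  ]
}}

```text
time: 14.68
tcp_pos: [0.4602, -0.0077, 0.2256]
eef_rot: [1.475, 1.013, -1.467]
ft_force: [0.1, 0.3, -0.4]
gripper_width: 1.0
```

Call:
{"name": "play_rows", "arguments": {
  "rows": [
    {"fingers":1,"dx":0,"dy":0,"dz":0,"ax":0.18,"ay":0,"az":0},
    {"fingers":1,"dx":0,"dy":0,"dz":0,"ax":0.18,"ay":0,"az":0},
    {"fingers":1,"dx":0,"dy":0,"dz":0,"ax":0.18,"ay":0,"az":0},
    {"fingers":1,"dx":0,"dy":0,"dz":0,"ax":0.18,"ay":0,"az":0},
    {"fingers":1,"dx":0,"dy":0,"dz":0,"ax":0.18,"ay":0,"az":0},
    {"fingers":1,"dx":0,"dy":0,"dz":0,"ax":0.18,"ay":0,"az":0},
    {"fingers":1,"dx":0,"dy":0,"dz":0,"ax":0.18,"ay":0,"az":0},
    {"fingers":1,"dx":0,"dy":0,"dz":0,"ax":0.18,"ay":0,"az":0},
    {"fingers":1,"dx":0,"dy":0,"dz":0,"ax":0.18,"ay":0,"az":0},
    {"fingers":1,"dx":0,"dy":0,"dz":0,"ax":0.18,"ay":0,"az":0}
  ]
}}

```text
time: 15.92
tcp_pos: [0.4589, -0.008, 0.2222]
eef_rot: [-1.882, 0.578, 1.882]
ft_force: [0.1, -0.8, -0.2]
gripper_width: 1.0
```

```bash
python3 d.py 458 -198 225 180
```

```text
t 15.93 p [458.9  -8.  222.2] yaw -124.14 tilt xaxis [-0. -0. -1.] F [ 0.1 -0.8 -0.2] w 1.0 j [ 0.414  0.002 -0.456 -0.    -1.113  0.561]
tool delta mm [  -2.7  157.8 -105.9]
turn [ 0.975  0.    -0.   ]
tool delta after turn [  -2.8    0.9 -190. ]
```

Call:
{"name": "play_rows", "arguments": {
  "rows": [
    {"fingers":1,"dx":0,"dy":0,"dz":0,"ax":0.165,"ay":0,"az":0},
    {"fingers":1,"dx":0,"dy":0,"dz":0,"ax":0.165,"ay":0,"az":0},
    {"fingers":1,"dx":0,"dy":0,"dz":0,"ax":0.165,"ay":0,"az":0},
    {"fingers":1,"dx":0,"dy":0,"dz":0,"ax":0.165,"ay":0,"az":0},
    {"fingers":1,"dx":0,"dy":0,"dz":0,"ax":0.165,"ay":0,"az":0},
    {"fingers":1,"dx":0,"dy":0,"dz":0,"ax":0.15,"ay":0,"az":0},
    {"fingers":1,"dx":0,"dy":0,"dz":-50,"ax":0,"ay":0,"az":0},
    {"fingers":1,"dx":0,"dy":0,"dz":-50,"ax":0,"ay":0,"az":0},
    {"fingers":1,"dx":0,"dy":0,"dz":-50,"ax":0,"ay":0,"az":0},
    {"fingers":1,"dx":0,"dy":-40,"dz":0,"ax":0,"ay":0,"az":0}
  ]
}}

```text
time: 17.18
tcp_pos: [0.4986, -0.1606, 0.2228]
eef_rot: [-1.211, 1.208, 1.21]
ft_force: [2.2, -0.5, 0.6]
gripper_width: 0.995
```

```bash
python3 d.py 638 -159 225 180; python3 - <<'E'
from h import *
p,d=snapshot("side");cv2.imwrite("pics/s8.png",cv2.resize(p[100:320,180:400,::-1],None,fx=2.5,fy=2.5))
E
```

```text
t 17.18 p [ 498.6 -160.6  222.8] yaw -179.9 tilt xaxis [ 0.  0. -1.] F [ 2.2 -0.5  0.6] w 0.995 j [ 0.063  0.115 -0.331 -0.    -1.124 -0.061]
tool delta mm [  -2.2 -139.4    1.4]
turn [0.002 0.    0.   ]
tool delta after turn [  -2.2 -139.4    1.6]
```

View pics/s8.png

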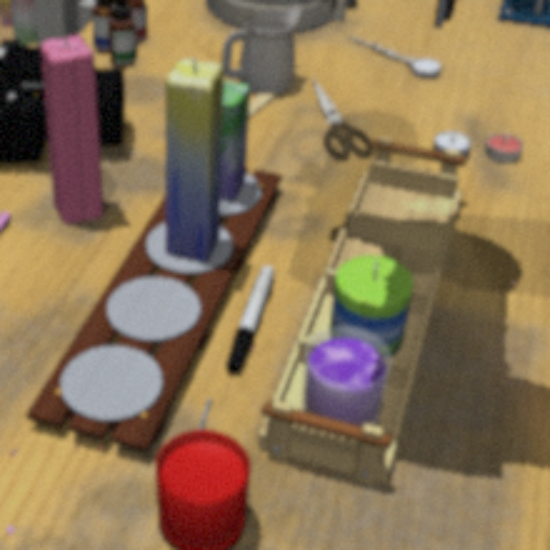

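Call:
{"name": "play_rows", "arguments": {
  "rows": [
    {"fingers":1,"dx":0,"dy":-50,"dz":0,"ax":0,"ay":0,"az":0},
    {"fingers":1,"dx":0,"dy":-50,"dz":0,"ax":0,"ay":0,"az":0},
    {"fingers":1,"dx":0,"dy":-39,"dz":1.5,"ax":0,"ay":0,"az":0},
    {"fingers":1,"dx":0,"dy":0,"dz":0,"ax":0,"ay":0,"az":0},
    {"fingers":1,"dx":0,"dy":0,"dz":0,"ax":0,"ay":0,"az":0}
  ]
}}

```text
time: 17.85
tcp_pos: [0.6384, -0.1552, 0.2216]
eef_rot: [-1.213, 1.207, 1.215]
ft_force: [-0.0, 1.0, -0.6]
gripper_width: 1.002
```

```bash
python3 d.py 638 -159 93 180; python3 - <<'E'
from h import *
c=cal("wrist");p,d=snapshot("wrist");cv2.imwrite("pics/w9.png",p[:,:,::-1])
X=cloud(c,d);x,y,z=X[...,0],X[...,1],X[...,2]
for h,roi in((.137,(.59,.69,-.21,-.11)),(.21,(.58,.69,-.11,-.01))):
    m=(abs(z-h)<.008)&(x>roi[0])&(x<roi[1])&(y>roi[2])&(y<roi[3]);m=cv2.medianBlur(m.astype(np.uint8),5)
    v,u=np.nonzero(m)
    if len(v)<20: print(len(v));continue
    print(np.median(z[m>0]))
    P=ray(c,np.stack([u,v],1),np.median(z[m>0])+.001)*1000
    print(len(P),cv2.minAreaRect(P[:,:2].astype(np.float32)))
E
```

```text
t 17.85 p [ 638.4 -155.2  221.6] yaw -179.65 tilt xaxis [-0.002  0.    -1.   ] F [-0.   1.  -0.6] w 1.002 j [ 0.058  0.336 -0.043 -0.    -1.193 -0.052]
tool delta mm [128.6   0.3  -3.8]
turn [ 0.006  0.    -0.002]
tool delta after turn [128.6   0.4  -3.8]
0.13459198828592017
2693 ((640.122314453125, -163.94895935058594), (43.24446105957031, 42.581642150878906), 88.20972442626953)
0
```

View pics/w9.png

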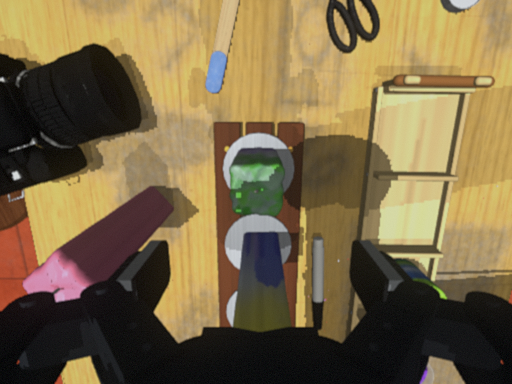

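Call:
{"name": "play_rows", "arguments": {
  "rows": [
    {"fingers":1,"dx":40,"dy":-0.5,"dz":-5.5,"ax":0.035,"ay":0,"az":0},
    {"fingers":1,"dx":40,"dy":0,"dz":0,"ax":0,"ay":0,"az":0},
    {"fingers":1,"dx":28,"dy":0,"dz":0,"ax":0,"ay":0,"az":0},
    {"fingers":1,"dx":20,"dy":0,"dz":0,"ax":0,"ay":0,"az":0},
    {"fingers":1,"dx":0,"dy":0,"dz":0,"ax":0,"ay":0,"az":0},
    {"fingers":1,"dx":0,"dy":0,"dz":0,"ax":0,"ay":0,"az":0}
  ]
}}

```text
time: 18.65
tcp_pos: [0.6399, -0.161, 0.0959]
eef_rot: [-1.189, 1.222, 1.187]
ft_force: [0.2, -0.7, -1.0]
gripper_width: 1.001
```

```bash
python3 d.py 639 -161 93 178.2; python3 - <<'E'
from h import *
p,d=snapshot("top");cv2.imwrite("pics/t9.png",cv2.resize(p[100:320,140:400,::-1],None,fx=3,fy=3,interpolation=cv2.INTER_CUBIC))
p,d=snapshot("side");cv2.imwrite("pics/s9.png",cv2.resize(p[60:320,180:400,::-1],None,fx=2.2,fy=2.2))
p,d=snapshot("wrist");cv2.imwrite("pics/w10.png",p[:,:,::-1])
E
```

```text
t 18.65 p [ 639.9 -161.    95.9] yaw 178.35 tilt xaxis [ 0.002 -0.    -1.   ] F [ 0.2 -0.7 -1. ] w 1.001 j [ 0.049  0.44  -0.191  0.    -0.937 -0.078]
tool delta mm [ 2.9  0.9 -0.1]
turn [ 0.003 -0.     0.002]
tool delta after turn [ 2.9  0.9 -0.1]
```

View pics/w10.png

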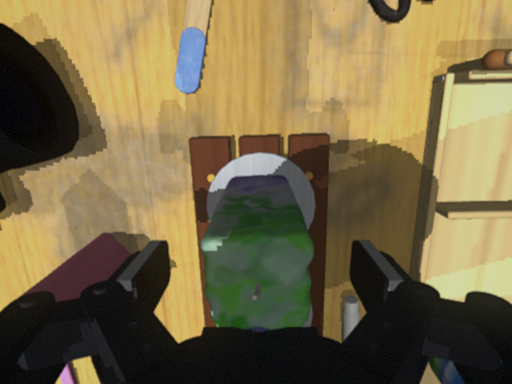

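View pics/s9.png

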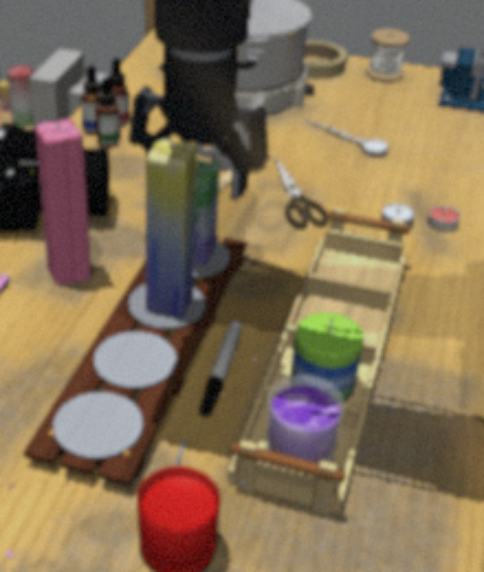

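Call:
{"name": "play_rows", "arguments": {
  "rows": [
    {"fingers":-1,"dx":3,"dy":0,"dz":0,"ax":0,"ay":0,"az":0},
    {"fingers":-1,"dx":0,"dy":0,"dz":0,"ax":0,"ay":0,"az":0},
    {"fingers":-1,"dx":0,"dy":0,"dz":0,"ax":0,"ay":0,"az":0},
    {"fingers":-1,"dx":0,"dy":0,"dz":0,"ax":0,"ay":0,"az":0},
    {"fingers":-1,"dx":0,"dy":0,"dz":0,"ax":0,"ay":0,"az":0},
    {"fingers":-1,"dx":0,"dy":0,"dz":0,"ax":0,"ay":0,"az":0},
    {"fingers":-1,"dx":0,"dy":0,"dz":0,"ax":0,"ay":0,"az":0}
  ]
}}

```text
time: 19.68
tcp_pos: [0.6399, -0.1609, 0.0917]
eef_rot: [-1.188, 1.222, 1.187]
ft_force: [2.4, -0.7, 2.4]
gripper_width: 0.5
```

```bash
python3 d.py 639 -161 93 178.2; python3 - <<'E'
from h import *
p,d=snapshot("wrist");cv2.imwrite("pics/w11.png",p[:,:,::-1])
E
```

```text
t 19.68 p [ 639.9 -160.9   91.7] yaw 178.35 tilt xaxis [ 0.001 -0.    -1.   ] F [ 2.4 -0.7  2.4] w 0.5 j [ 0.049  0.445 -0.195  0.    -0.93  -0.078]
tool delta mm [-1.3  0.9 -0.1]
turn [ 0.003 -0.     0.001]
tool delta after turn [-1.3  0.9 -0.1]
```

View pics/w11.png

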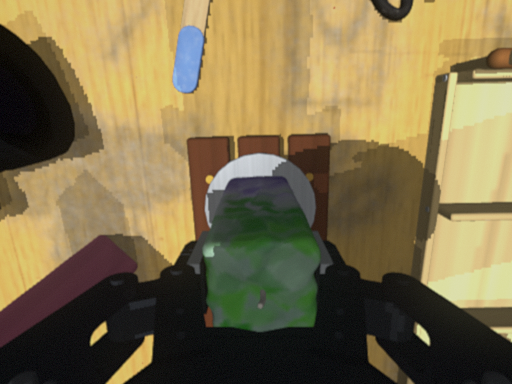

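Call:
{"name": "play_rows", "arguments": {
  "rows": [
    {"fingers":-1,"dx":-10,"dy":0,"dz":0,"ax":0,"ay":0,"az":0},
    {"fingers":-1,"dx":-20,"dy":0,"dz":0,"ax":0,"ay":0,"az":0},
    {"fingers":-1,"dx":-30,"dy":0,"dz":0,"ax":0,"ay":0,"az":0},
    {"fingers":-1,"dx":-15,"dy":0,"dz":0,"ax":0,"ay":0,"az":0},
    {"fingers":-1,"dx":0,"dy":0,"dz":0,"ax":0,"ay":0,"az":0}
  ]
}}

```text
time: 20.35
tcp_pos: [0.6397, -0.1608, 0.1673]
eef_rot: [-1.188, 1.221, 1.187]
ft_force: [-0.4, 0.5, -1.9]
gripper_width: 0.503
```

```bash
python3 d.py 457.8 -198 166; python3 - <<'E'
from h import *
p,d=snapshot("wrist");cv2.imwrite("pics/w12.png",p[:,:,::-1])
E
```

```text
t 20.35 p [ 639.7 -160.8  167.3] yaw 178.33 tilt xaxis [ 0.002  0.    -1.   ] F [-0.4  0.5 -1.9] w 0.503 j [ 0.049  0.377 -0.112 -0.    -1.081 -0.078]
tool delta mm [  1.  180.8 -42.5]
```

View pics/w12.png

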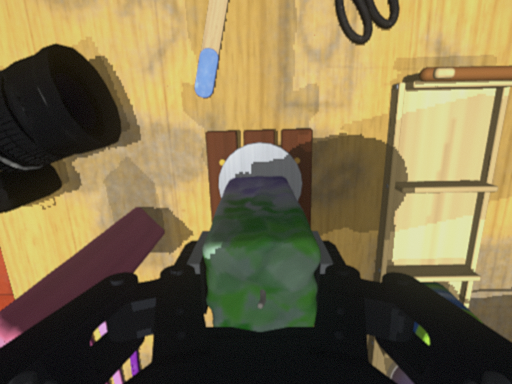

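Call:
{"name": "play_rows", "arguments": {
  "rows": [
    {"fingers":-1,"dx":0,"dy":20,"dz":-4,"ax":0,"ay":0,"az":0},
    {"fingers":-1,"dx":0,"dy":35,"dz":-8,"ax":0,"ay":0,"az":0},
    {"fingers":-1,"dx":0,"dy":45,"dz":-11,"ax":0,"ay":0,"az":0},
    {"fingers":-1,"dx":0,"dy":40,"dz":-11,"ax":0,"ay":0,"az":0},
    {"fingers":-1,"dx":0,"dy":28,"dz":-6,"ax":0,"ay":0,"az":0},
    {"fingers":-1,"dx":0,"dy":13,"dz":-2.5,"ax":0,"ay":0,"az":0},
    {"fingers":-1,"dx":0,"dy":0,"dz":0,"ax":0,"ay":0,"az":0},
    {"fingers":-1,"dx":0,"dy":0,"dz":0,"ax":0,"ay":0,"az":0}
  ]
}}

```text
time: 21.4
tcp_pos: [0.4582, -0.198, 0.1662]
eef_rot: [-1.188, 1.223, 1.188]
ft_force: [0.3, -0.3, -2.6]
gripper_width: 0.501
```

```bash
python3 d.py 457.8 -198 81; python3 - <<'E'
from h import *
p,d=snapshot("side");cv2.imwrite("pics/s13.png",cv2.resize(p[60:320,180:400,::-1],None,fx=2.2,fy=2.2))
E
```

```text
t 21.4 p [ 458.2 -198.   166.2] yaw 178.35 tilt xaxis [ 0. -0. -1.] F [ 0.3 -0.3 -2.6] w 0.501 j [-0.013  0.124 -0.462  0.    -0.985 -0.015]
tool delta mm [85.2  0.4  0. ]
```

View pics/s13.png

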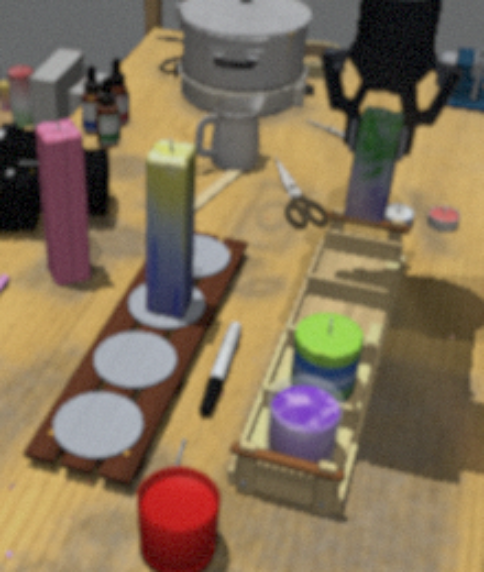

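Call:
{"name": "play_rows", "arguments": {
  "rows": [
    {"fingers":-1,"dx":20,"dy":0,"dz":0,"ax":0,"ay":0,"az":0},
    {"fingers":-1,"dx":30,"dy":0,"dz":0,"ax":0,"ay":0,"az":0},
    {"fingers":-1,"dx":23,"dy":0,"dz":0,"ax":0,"ay":0,"az":0},
    {"fingers":-1,"dx":11,"dy":0,"dz":0,"ax":0,"ay":0,"az":0},
    {"fingers":-1,"dx":0,"dy":0,"dz":0,"ax":0,"ay":0,"az":0},
    {"fingers":-1,"dx":0,"dy":0,"dz":0,"ax":0,"ay":0,"az":0}
  ]
}}

```text
time: 22.2
tcp_pos: [0.4582, -0.1981, 0.0832]
eef_rot: [-1.189, 1.222, 1.187]
ft_force: [-0.1, 0.2, -0.9]
gripper_width: 0.5
```

```bash
python3 d.py 457.8 -198 81; python3 - <<'E'
from h import *
p,d=snapshot("side");cv2.imwrite("pics/s14.png",cv2.resize(p[60:320,180:400,::-1],None,fx=2.2,fy=2.2))
E
```

```text
t 22.2 p [ 458.2 -198.1   83.2] yaw 178.36 tilt xaxis [ 0.001 -0.    -1.   ] F [-0.1  0.2 -0.9] w 0.5 j [-0.014  0.224 -0.565  0.    -0.781 -0.015]
tool delta mm [2.2 0.4 0.1]
```

View pics/s14.png

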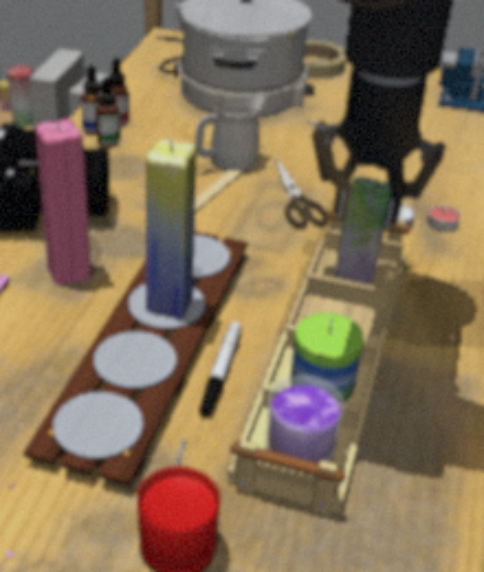

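In the fourth compartment, square candle (around 360,240). Lowering in small steps.

Call:
{"name": "play_rows", "arguments": {
  "rows": [
    {"fingers":-1,"dx":4,"dy":0,"dz":0,"ax":0,"ay":0,"az":0},
    {"fingers":-1,"dx":0,"dy":0,"dz":0,"ax":0,"ay":0,"az":0}
  ]
}}

```text
time: 22.5
tcp_pos: [0.4573, -0.1981, 0.0785]
eef_rot: [-1.188, 1.223, 1.188]
ft_force: [0.2, 1.2, -2.6]
gripper_width: 0.501
```

Call:
{"name": "play_rows", "arguments": {
  "rows": [
    {"fingers":-1,"dx":1.5,"dy":0,"dz":0,"ax":0,"ay":0,"az":0},
    {"fingers":-1,"dx":0,"dy":0,"dz":0,"ax":0,"ay":0,"az":0}
  ]
}}

```text
time: 22.75
tcp_pos: [0.4573, -0.1981, 0.0768]
eef_rot: [-1.188, 1.223, 1.188]
ft_force: [-0.6, -0.1, -1.6]
gripper_width: 0.503
```

Call:
{"name": "play_rows", "arguments": {
  "rows": [
    {"fingers":-1,"dx":1,"dy":0,"dz":0,"ax":0,"ay":0,"az":0},
    {"fingers":-1,"dx":0,"dy":0,"dz":0,"ax":0,"ay":0,"az":0}
  ]
}}

```text
time: 23.0
tcp_pos: [0.4575, -0.1983, 0.0765]
eef_rot: [-1.188, 1.223, 1.188]
ft_force: [-1.8, 0.5, 6.5]
gripper_width: 0.502
```

Call:
{"name": "play_rows", "arguments": {
  "rows": [
    {"fingers":1,"dx":0,"dy":0,"dz":0,"ax":0,"ay":0,"az":0},
    {"fingers":1,"dx":0,"dy":0,"dz":0,"ax":0,"ay":0,"az":0},
    {"fingers":1,"dx":0,"dy":0,"dz":0,"ax":0,"ay":0,"az":0},
    {"fingers":1,"dx":0,"dy":0,"dz":0,"ax":0,"ay":0,"az":0},
    {"fingers":1,"dx":-15,"dy":0,"dz":0,"ax":0,"ay":0,"az":0},
    {"fingers":1,"dx":-40,"dy":0,"dz":0,"ax":0,"ay":0,"az":0},
    {"fingers":1,"dx":-55,"dy":0,"dz":0,"ax":0,"ay":0,"az":0},
    {"fingers":1,"dx":-55,"dy":0,"dz":0,"ax":0,"ay":0,"az":0},
    {"fingers":1,"dx":-40,"dy":0,"dz":0,"ax":0,"ay":0,"az":0},
    {"fingers":1,"dx":-25,"dy":0,"dz":0,"ax":0,"ay":0,"az":0}
  ]
}}

```text
time: 24.25
tcp_pos: [0.4576, -0.1983, 0.3097]
eef_rot: [-1.19, 1.22, 1.185]
ft_force: [0.3, -0.4, 0.3]
gripper_width: 0.998
```

```bash
python3 d.py 634 -60 300; python3 - <<'E'
from h import *
p,d=snapshot("side");cv2.imwrite("pics/s15.png",cv2.resize(p[60:320,180:400,::-1],None,fx=2.2,fy=2.2))
E
```

```text
t 24.25 p [ 457.6 -198.3  309.7] yaw 178.34 tilt xaxis [ 0.004 -0.001 -1.   ] F [ 0.3 -0.4  0.3] w 0.998 j [-0.014  0.017 -0.239  0.    -1.311 -0.015]
tool delta mm [  10.3 -172.3  143.3]
```

View pics/s15.png

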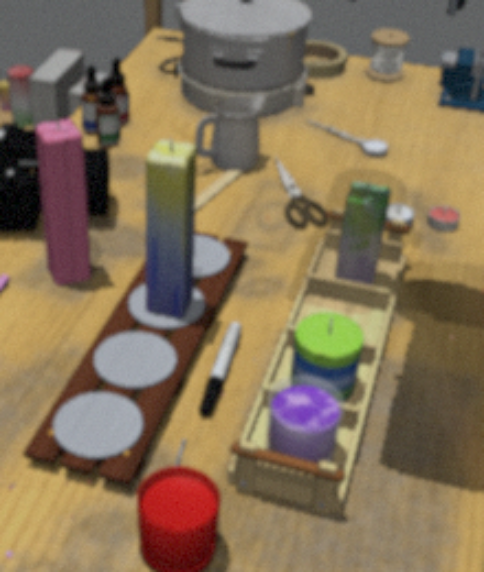

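Square candle stands upright. On to the tall one.

Call:
{"name": "play_rows", "arguments": {
  "rows": [
    {"fingers":1,"dx":0,"dy":-35,"dz":29,"ax":0,"ay":0,"az":0},
    {"fingers":1,"dx":0,"dy":-45,"dz":37,"ax":0,"ay":0,"az":0},
    {"fingers":1,"dx":0,"dy":-45,"dz":37,"ax":0,"ay":0,"az":0},
    {"fingers":1,"dx":3,"dy":-32,"dz":27,"ax":0,"ay":0,"az":0},
    {"fingers":1,"dx":3,"dy":-15,"dz":13,"ax":0,"ay":0,"az":0},
    {"fingers":1,"dx":0,"dy":0,"dz":0,"ax":0,"ay":0,"az":0},
    {"fingers":1,"dx":0,"dy":0,"dz":0,"ax":0,"ay":0,"az":0}
  ]
}}

```text
time: 25.18
tcp_pos: [0.6327, -0.0608, 0.3005]
eef_rot: [-1.188, 1.223, 1.187]
ft_force: [0.1, 0.1, 0.0]
gripper_width: 1.002
```

```bash
python3 d.py 634 -60 163 180; python3 - <<'E'
from h import *
c=cal("wrist");p,d=snapshot("wrist");cv2.imwrite("pics/w16.png",p[:,:,::-1])
X=cloud(c,d);x,y,z=X[...,0],X[...,1],X[...,2]
m=(abs(z-.21)<.008)&(x>.58)&(x<.69)&(y<0)&(y>-.12);m=cv2.medianBlur(m.astype(np.uint8),5)
v,u=np.nonzero(m);print(len(v),np.median(z[m>0]))
P=ray(c,np.stack([u,v],1),np.median(z[m>0])+.001)*1000
print(cv2.minAreaRect(P[:,:2].astype(np.float32)))
E
```

```text
t 25.18 p [632.7 -60.8 300.5] yaw 178.32 tilt xaxis [ 0. -0. -1.] F [0.1 0.1 0. ] w 1.002 j [ 0.211  0.26   0.028  0.    -1.339 -0.24 ]
tool delta mm [137.5  -1.2   0.8]
turn [-0.029 -0.     0.   ]
tool delta after turn [137.5  -1.3   0.8]
2287 0.2083671645425213
((635.0878295898438, -63.55371856689453), (40.350677490234375, 40.4050178527832), 3.0075721740722656)
```

View pics/w16.png

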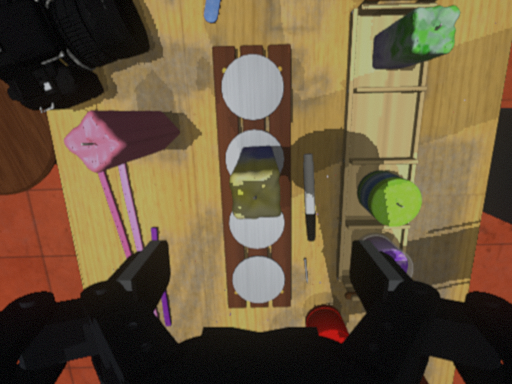

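Call:
{"name": "play_rows", "arguments": {
  "rows": [
    {"fingers":1,"dx":30,"dy":-1.8,"dz":-0.8,"ax":-0.08,"ay":0,"az":0},
    {"fingers":1,"dx":45,"dy":0,"dz":0,"ax":0,"ay":0,"az":0},
    {"fingers":1,"dx":35,"dy":0,"dz":0,"ax":0,"ay":0,"az":0},
    {"fingers":1,"dx":24,"dy":0,"dz":0,"ax":0,"ay":0,"az":0},
    {"fingers":1,"dx":0,"dy":0,"dz":0,"ax":0,"ay":0,"az":0},
    {"fingers":1,"dx":0,"dy":0,"dz":0,"ax":0,"ay":0,"az":0}
  ]
}}

```text
time: 25.98
tcp_pos: [0.6357, -0.0615, 0.1677]
eef_rot: [-1.248, 1.183, 1.245]
ft_force: [-0.4, -0.0, 0.2]
gripper_width: 1.004
```

```bash
python3 d.py 634.5 -61.5 165 183; python3 - <<'E'
from h import *
p,d=snapshot("wrist");cv2.imwrite("pics/w17.png",p[:,:,::-1])
E
```

```text
t 25.98 p [635.7 -61.5 167.7] yaw -177.09 tilt xaxis [ 0.002 -0.    -1.   ] F [-0.4 -0.   0.2] w 1.004 j [ 2.090e-01  3.430e-01 -1.620e-01  1.000e-03 -1.064e+00 -1.590e-01]
tool delta mm [2.7 1.2 0.1]
turn [-0.002 -0.     0.002]
tool delta after turn [2.7 1.2 0.1]
```

View pics/w17.png

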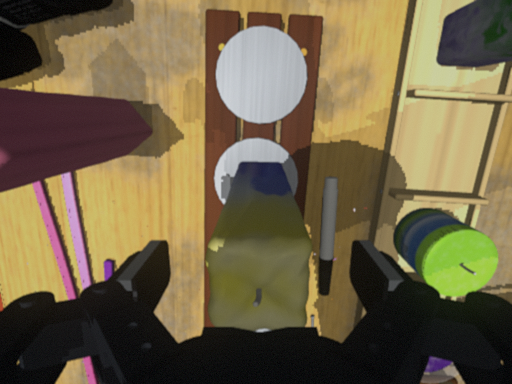

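Call:
{"name": "play_rows", "arguments": {
  "rows": [
    {"fingers":-1,"dx":2.5,"dy":0.5,"dz":0,"ax":0,"ay":0,"az":0},
    {"fingers":-1,"dx":0,"dy":0,"dz":0,"ax":0,"ay":0,"az":0},
    {"fingers":-1,"dx":0,"dy":0,"dz":0,"ax":0,"ay":0,"az":0},
    {"fingers":-1,"dx":0,"dy":0,"dz":0,"ax":0,"ay":0,"az":0},
    {"fingers":-1,"dx":0,"dy":0,"dz":0,"ax":0,"ay":0,"az":0},
    {"fingers":-1,"dx":0,"dy":0,"dz":0,"ax":0,"ay":0,"az":0},
    {"fingers":-1,"dx":0,"dy":0,"dz":0,"ax":0,"ay":0,"az":0}
  ]
}}

```text
time: 26.9
tcp_pos: [0.6352, -0.061, 0.164]
eef_rot: [-1.248, 1.184, 1.246]
ft_force: [0.5, 0.8, 4.3]
gripper_width: 0.488
```

Call:
{"name": "play_rows", "arguments": {
  "rows": [
    {"fingers":-1,"dx":-10,"dy":0,"dz":0,"ax":0,"ay":0,"az":0},
    {"fingers":-1,"dx":-20,"dy":0,"dz":0,"ax":0,"ay":0,"az":0},
    {"fingers":-1,"dx":-25,"dy":0,"dz":0,"ax":0,"ay":0,"az":0},
    {"fingers":-1,"dx":-15,"dy":0,"dz":0,"ax":0,"ay":0,"az":0},
    {"fingers":-1,"dx":0,"dy":0,"dz":0,"ax":0,"ay":0,"az":0}
  ]
}}

```text
time: 27.52
tcp_pos: [0.6349, -0.0609, 0.2342]
eef_rot: [-1.247, 1.183, 1.246]
ft_force: [-0.2, -0.2, -2.8]
gripper_width: 0.487
```

```bash
python3 d.py 458.7 -103 233; python3 - <<'E'
from h import *
p,d=snapshot("side");cv2.imwrite("pics/s18.png",cv2.resize(p[60:320,180:400,::-1],None,fx=2.2,fy=2.2))
E
```

```text
t 27.52 p [634.9 -60.9 234.2] yaw -177.08 tilt xaxis [ 0.001  0.    -1.   ] F [-0.2 -0.2 -2.8] w 0.487 j [ 0.21   0.296 -0.072 -0.    -1.201 -0.159]
tool delta mm [  0.9 178.1 -33.1]
```

View pics/s18.png

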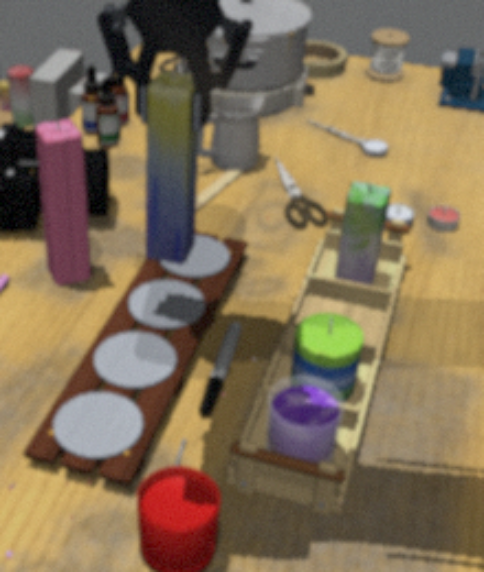

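Call:
{"name": "play_rows", "arguments": {
  "rows": [
    {"fingers":-1,"dx":0,"dy":15,"dz":-6,"ax":0,"ay":0,"az":0},
    {"fingers":-1,"dx":0,"dy":28,"dz":-9,"ax":0,"ay":0,"az":0},
    {"fingers":-1,"dx":0,"dy":38,"dz":-9,"ax":0,"ay":0,"az":0},
    {"fingers":-1,"dx":0,"dy":38,"dz":-9,"ax":0,"ay":0,"az":0},
    {"fingers":-1,"dx":0,"dy":30,"dz":0,"ax":0,"ay":0,"az":0},
    {"fingers":-1,"dx":0,"dy":19,"dz":0,"ax":0,"ay":0,"az":0},
    {"fingers":-1,"dx":0,"dy":10,"dz":0,"ax":0,"ay":0,"az":0},
    {"fingers":-1,"dx":0,"dy":0,"dz":0,"ax":0,"ay":0,"az":0},
    {"fingers":-1,"dx":0,"dy":0,"dz":0,"ax":0,"ay":0,"az":0}
  ]
}}

```text
time: 28.7
tcp_pos: [0.4594, -0.1029, 0.2333]
eef_rot: [-1.247, 1.185, 1.247]
ft_force: [-0.2, 0.7, -2.5]
gripper_width: 0.49
```

```bash
python3 d.py 458.7 -103 153; python3 - <<'E'
from h import *
p,d=snapshot("side");cv2.imwrite("pics/s19.png",cv2.resize(p[60:320,180:400,::-1],None,fx=2.2,fy=2.2))
E
```

```text
t 28.7 p [ 459.4 -102.9  233.3] yaw -177.06 tilt xaxis [ 0. -0. -1.] F [-0.2  0.7 -2.5] w 0.49 j [ 0.199  0.014 -0.417  0.    -1.14  -0.148]
tool delta mm [80.3  0.7 -0. ]
```

View pics/s19.png

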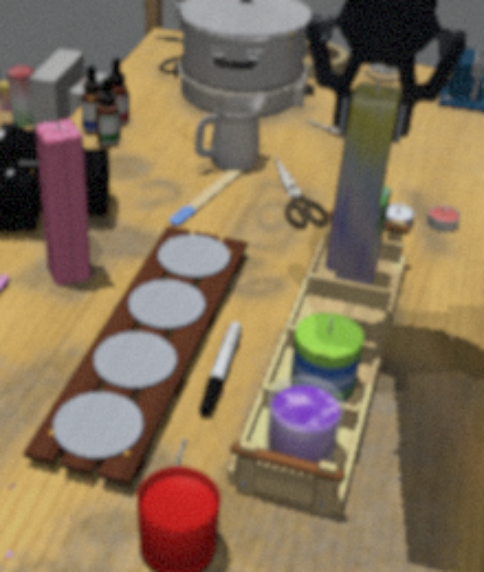

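Call:
{"name": "play_rows", "arguments": {
  "rows": [
    {"fingers":-1,"dx":15,"dy":0.5,"dz":0,"ax":0,"ay":0,"az":0},
    {"fingers":-1,"dx":28,"dy":0,"dz":0,"ax":0,"ay":0,"az":0},
    {"fingers":-1,"dx":23,"dy":0,"dz":0,"ax":0,"ay":0,"az":0},
    {"fingers":-1,"dx":12,"dy":0,"dz":0,"ax":0,"ay":0,"az":0},
    {"fingers":-1,"dx":0,"dy":0,"dz":0,"ax":0,"ay":0,"az":0},
    {"fingers":-1,"dx":0,"dy":0,"dz":0,"ax":0,"ay":0,"az":0}
  ]
}}

```text
time: 29.5
tcp_pos: [0.4587, -0.1031, 0.156]
eef_rot: [-1.247, 1.184, 1.246]
ft_force: [0.4, 0.1, -1.7]
gripper_width: 0.49
```

Call:
{"name": "play_rows", "arguments": {
  "rows": [
    {"fingers":-1,"dx":3,"dy":0,"dz":0,"ax":0,"ay":0,"az":0},
    {"fingers":-1,"dx":0,"dy":0,"dz":0,"ax":0,"ay":0,"az":0}
  ]
}}

```text
time: 29.75
tcp_pos: [0.4582, -0.1031, 0.1526]
eef_rot: [-1.247, 1.184, 1.246]
ft_force: [-0.6, 0.2, -1.9]
gripper_width: 0.493
```

Call:
{"name": "play_rows", "arguments": {
  "rows": [
    {"fingers":-1,"dx":1.2,"dy":0,"dz":0,"ax":0,"ay":0,"az":0},
    {"fingers":-1,"dx":0,"dy":0,"dz":0,"ax":0,"ay":0,"az":0}
  ]
}}

```text
time: 30.0
tcp_pos: [0.4581, -0.1031, 0.1512]
eef_rot: [-1.247, 1.185, 1.247]
ft_force: [0.8, -0.2, -2.6]
gripper_width: 0.491
```

Call:
{"name": "play_rows", "arguments": {
  "rows": [
    {"fingers":-1,"dx":1.2,"dy":0,"dz":0,"ax":0,"ay":0,"az":0},
    {"fingers":-1,"dx":0,"dy":0,"dz":0,"ax":0,"ay":0,"az":0}
  ]
}}

```text
time: 30.25
tcp_pos: [0.458, -0.1031, 0.1499]
eef_rot: [-1.247, 1.185, 1.247]
ft_force: [1.2, -0.1, -2.6]
gripper_width: 0.491
```

Call:
{"name": "play_rows", "arguments": {
  "rows": [
    {"fingers":-1,"dx":1,"dy":0,"dz":0,"ax":0,"ay":0,"az":0},
    {"fingers":-1,"dx":0,"dy":0,"dz":0,"ax":0,"ay":0,"az":0}
  ]
}}

```text
time: 30.5
tcp_pos: [0.4582, -0.1031, 0.149]
eef_rot: [-1.247, 1.185, 1.247]
ft_force: [0.2, 0.2, -2.3]
gripper_width: 0.489
```

Call:
{"name": "play_rows", "arguments": {
  "rows": [
    {"fingers":-1,"dx":1,"dy":0,"dz":0,"ax":0,"ay":0,"az":0},
    {"fingers":-1,"dx":0,"dy":0,"dz":0,"ax":0,"ay":0,"az":0}
  ]
}}

```text
time: 30.75
tcp_pos: [0.4584, -0.1033, 0.1489]
eef_rot: [-1.248, 1.184, 1.246]
ft_force: [-2.1, 0.3, 7.7]
gripper_width: 0.491
```

Contact as expected. Open and look before lifting.

Call:
{"name": "play_rows", "arguments": {
  "rows": [
    {"fingers":1,"dx":0,"dy":0,"dz":0,"ax":0,"ay":0,"az":0},
    {"fingers":1,"dx":0,"dy":0,"dz":0,"ax":0,"ay":0,"az":0},
    {"fingers":1,"dx":0,"dy":0,"dz":0,"ax":0,"ay":0,"az":0},
    {"fingers":1,"dx":0,"dy":0,"dz":0,"ax":0,"ay":0,"az":0},
    {"fingers":1,"dx":-15,"dy":0,"dz":0,"ax":0,"ay":0,"az":0},
    {"fingers":1,"dx":-40,"dy":0,"dz":0,"ax":0,"ay":0,"az":0},
    {"fingers":1,"dx":-50,"dy":0,"dz":0,"ax":0,"ay":0,"az":0},
    {"fingers":1,"dx":-35,"dy":0,"dz":0,"ax":0,"ay":0,"az":0},
    {"fingers":1,"dx":-15,"dy":0,"dz":0,"ax":0,"ay":0,"az":0},
    {"fingers":1,"dx":0,"dy":0,"dz":0,"ax":0,"ay":0,"az":0}
  ]
}}

```text
time: 32.0
tcp_pos: [0.4583, -0.103, 0.304]
eef_rot: [-1.247, 1.183, 1.245]
ft_force: [-0.8, -0.4, -1.5]
gripper_width: 0.999
```

```bash
python3 d.py; python3 - <<'E'
from h import *
p,d=snapshot("side");cv2.imwrite("pics/s20.png",cv2.resize(p[60:320,180:400,::-1],None,fx=2.2,fy=2.2))
p,d=snapshot("wrist");cv2.imwrite("pics/w20.png",p[:,:,::-1])
E
```

```text
t 32.0 p [ 458.3 -103.   304. ] yaw -177.08 tilt xaxis [ 0.002  0.    -1.   ] F [-0.8 -0.4 -1.5] w 0.999 j [ 0.199 -0.032 -0.3   -0.    -1.301 -0.148]
```

View pics/s20.png

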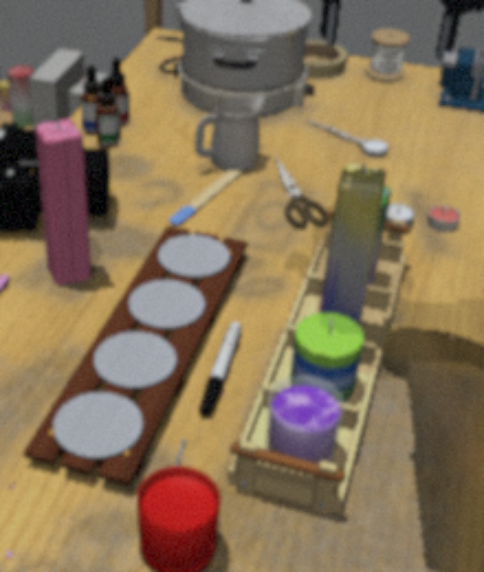

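View pics/w20.png

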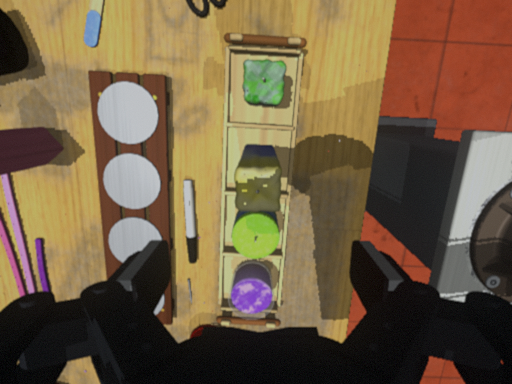

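```bash
python3 - <<'E'
from h import *
c=cal("wrist");p,d=snapshot("wrist");X=cloud(c,d)*1000;x,y,z=X[...,0],X[...,1],X[...,2]
for n,xy,h,t in(("glass",(460.8,87),68,9),("band",(459.7,-8),73,6),("tall",(458.5,-103),195,7),("sq",(457.6,-198),122,7)):
    m=(abs(z-h)<t)&(np.hypot(x-xy[0],y-xy[1])<40);P=X[m]
    A=np.c_[P[:,:2]-P[:,:2].mean(0),np.ones(len(P))];k=np.linalg.lstsq(A,P[:,2],rcond=None)[0]
    print(n,len(P),((np.percentile(P,2,axis=0)+np.percentile(P,98,axis=0))/2).round(1),"tilt",k[:2].round(3))
close_job()
E
```

```text
glass 1694 [459.3  85.6  67.3] tilt [-0.003  0.002]
band 1729 [457.7 -11.1  72.8] tilt [-0.006  0.011]
tall 2001 [ 458.8 -105.2  192.5] tilt [-0.02   0.016]
sq 1758 [ 457.6 -199.5  119.4] tilt [-0.002 -0.003]
the job is handed in; nothing more can be done
```

All four candles are in the carrier, one to a compartment, in the rack's left-to-right order: glass, banded, tall square, short square. I handed the job in at about 32 s of the 99 s allowed.

- **Final position:** The last wrist-camera depth check put each candle within about 3 mm of its compartment centre. Their tops read within about 3 mm of the heights they should have on the carrier floor.
- **Upright:** Fitted top-surface tilts were at most 0.026 rad. The side picture shows all four standing.
- **Forces and clearances:** The highest force I read was about 24 N, as the banded candle was set down. The gripper was open and clear at about 0.30 m when I handed in. The look-alikes were not touched.
- **Disagreement:** The side camera read y about 4 to 5 mm higher than the top camera. I aimed between them and corrected with the wrist camera before three of the four grasps. The glass kept an averaged estimate, and the gripper still centred on it.

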